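# Gauge the turning blanks

## Task

At the woodturners' bench, first tilt the thickness gauge's folded-down display up to about 50 degrees (within 10) and leave it there. Then feed every square blank through the gauge's guide channel with the push stick, fingers kept out, until each lies wholly beyond the gauge head in the covered run-out. Finish by laying the push stick back upright in its rest, and leave the turned pieces alone.

Things in the scene. Friction and masses are not known exactly. Their poses are not given: they have to be found in the camera images.
- gauge: Bench thickness gauge, cream and aluminium, fixed. Origin: on the bench under the channel's centre line, at the mouth of the head; z up; feeding goes along its +y. Channel floor 12 mm above the bench; bed 70 mm wide, y -160 to 270 mm. Beside the channel, at x 78 to 172 and y 15 to 125 mm, a 70 mm high housing carries the display.
- infeed (a point): Floor point on the centre line, 85 mm before the head's mouth: lay a blank's middle here. Axes as gauge. The open infeed trough runs from gauge y -160 to -30 mm, 32 mm wide between ledges only 5 mm high and 8 mm thick; hold the blank high, fingertips at least 7 mm above its underside. From y -30 to 0 lead-in walls 28 mm high narrow the way from 36 to 28 mm.
- head_exit (a point): Floor point on the centre line at the head's far face (gauge y 50 mm); a blank is through when its rear end is beyond it. The head is a cream bridge, gauge y 0 to 50 mm, top 58 mm (cap 64 mm) above the bench. Passage 28 x 28 mm. The run-out follows to an end stop at y 250 mm, under clear strips, top 43 mm; it holds three blanks in a row, each pushed on by the next.
- display (a joint): Angle of the display: 0 folded flat with the screen up, grows as its near rail is lifted up and over towards +x of the gauge (turning about the gauge's +y), to 1.9 rad. Stiff hinge (0.35 N m): it stays where it is left. Wanted 0.87 rad (50 degrees).
- display_rail (a point): Middle of the display's grab rail: round steel bar, 10 mm diameter, 102 mm long, parallel to the gauge's y, held 28 mm off the display's free edge by an arm near each end (90 mm free between). 118 mm from the hinge, 78 mm above the bench when folded, with nothing taller than 43 mm below it except the head (58 mm) nearby. Pinched from above it can turn between the fingers.
- display_hinge (a point): Middle of the display's hinge line, which runs along the gauge's y at its x 168, y 70, z 78 mm.
- stick: Wooden push stick. Origin: centre of its underside below the handle. Bar 20 mm wide (x), 14 mm high, from y -35 to +175 mm (the tip, square). Upright handle over the origin: 18 mm wide (x), 40 mm long (y), top 60 mm above the underside. 90 g.
- stick_tip (a point): Centre of the stick's front end face, 175 mm along +y from its origin, 7 mm above its underside.
- stick_mid (a point): Point on the stick's underside at half its length (its y 70 mm).
- rest: Push stick's rest, a fixed shallow plywood trough, open at the ends. Origin: centre of its underside; length 234 mm along its y; inner width 38 mm; floor 5 mm above the bench, side walls 17 mm above the bench. The stick lies in it lengthwise, its middle over the rest's middle, handle up.
- turned_box: Finished turned box with a knob, light wood, 62 mm across and 80 mm high, standing. Leave alone.
- bowl: Turned bowl, light wood, 120 mm across and 50 mm high. Leave alone.
- round_spindle: Round turned piece, light wood, 36 mm across and 58 mm high, standing. Leave alone.
- blank1: Square turning blank of light wood, 24 x 24 mm, 55 mm long along its y, 28 g; origin: its very centre (12 mm above what it lies on). Two or three of the four blanks are present.
- blank2: Square turning blank of light wood, 24 x 24 mm, 55 mm long along its y, 28 g; origin: its very centre (12 mm above what it lies on). Two or three of the four blanks are present.
- blank3: Square turning blank of light wood, 24 x 24 mm, 55 mm long along its y, 28 g; origin: its very centre (12 mm above what it lies on). Two or three of the four blanks are present.
- blank4: Square turning blank of light wood, 24 x 24 mm, 55 mm long along its y, 28 g; origin: its very centre (12 mm above what it lies on). Two or three of the four blanks are present.
Things that resemble listed ones, but are neither listed nor needed, are in the scene too. Leave any pink or yellow look-alike of the blank4 alone.

How it is judged:
By the outcome, as a careful person would: the job done as asked, in the order asked, and still so for the second after the job is handed in, with the robot touching nothing.
Of blank1, blank2, blank3, blank4 only 2 to 3 are there at a start; the rules pass over those that are not, and their reading is None.
At some moment in a run one of blank1, blank2, blank3, blank4 may be knocked a few centimetres aside while the robot is not near it.
Once in a run the grip may slacken for a moment while it holds something.
It also fails if it takes over 210 s, if anything falls off the work surface, if the arm or the gripper's body presses on something with over 40 N, if the wrist force passes 120 N, or if a joint passes its speed limit or range.

## Robot

A 6-joint arm with a two-finger parallel gripper is mounted at the origin on the work surface. World frame = base frame: x ahead of the robot, y to its left, z up, the work surface at z = 0. Lengths are in m, angles in degrees, forces in N, time in s.
With the tool pointing down it reaches from about 0.25 to 0.725 m from the base axis. Payload 9.7 kg.
Tool frame: the origin (TCP) lies midway between the tips of the shut fingers; the grasp point (between the pads) lies 19 mm behind it (bot.grasp_offset is the distance from the TCP to the grasp point, in m); z points along the fingers, x is the direction in which the jaws open and shut, and the axes are right-handed (so a half turn about z gives the same grasp; the last joint's range is limited). The gripper opens to 85 mm and grips with 20 to 120 N. Pads are 22 mm wide; open, the fingers measure 114 mm over their backs; the gripper's body (76 mm by 85 mm) begins 54 mm behind the grasp point. The pads swing forward as they close: fully open they stand 13 mm farther back than shut.
Start: joints at [-63.713, 4.979, 10.078, 95.1, 0, 90], TCP at [0.244, -0.493, 0.231] pointing down, gripper open.
Joint ranges: [-179.16, 179.16], [-48.56, 103.87], [-65.8, 70.77], [-126.05, 130.52], [-82.76, 87.17], [-180, 180]. Speed limits (degrees/s): [127.2, 127.2, 147.25, 180, 180, 180].

## Interface

Orientations are given as [roll, pitch, yaw] about the fixed x, y, z axes, in that order (R = Rz(yaw) Ry(pitch) Rx(roll)).
In Python, from workcell import bot gives the robot as it stands.
- The arm moves only by the tool send_rows, never from a script. Its argument "targets" is a list of rows, each a list of 5 numbers: the closure, from 0 (fully open) to 1 (shut), then the shift along the world's x, y, z in mm, then the turn about the world's z in degrees. A call has 1 to 10 rows; each row is the pose to reach, as a shift and turn from the pose commanded when the call began; what a row does not reach only later rows make up. A row lasts 1/8 s, in which the tool goes at most 62.5 mm and 10.7 degrees, less where a joint would pass 70% of its speed; a pose out of reach is approached as far as the arm can. A call with a gripper value outside its range is refused whole. The fingers move at their own pace and stop on an object; "squeeze" is the grip in N (left out, the last holds). Time passes only in rows, so rows that repeat a pose let the fingers close. It gives the time, the measured TCP pose, the force and the opening at its end, in the units of the state.
- bot.get_obs(): the state, without advancing time (a new reading comes with each control period).
- bot.camera(name): name is "side" or "top"; returns a dict with "pixels" (480x640x3 uint8, red, green, blue), "intrinsics" (3x3 intrinsics, pixels), "dist" ([k1, k2, p1, p2, k3] as OpenCV has them; the pictures are not rectified), "view" (4x4, takes a point from world to camera coordinates). Camera axes: x right, y down, z forward; pixel columns grow to the right and rows downward; lengths in m; the calibration is good to about 2 mm. A picture is of the moment at which its call begins. There is no depth.
- bot.job_done(): hands the job in, once; it reports no verdict.
The state is a dict: "time": time; "q": joint angles; "qd": joint speeds; "joint_efforts": joint torques, N m; "ee_pos": TCP position; "tcp_rot": TCP orientation; "wrist_force": force on the tool from outside, world axes, zero at the start; "torque": the same for the moment, N m; "opening": finger opening in m.
Only numpy, scipy, OpenCV 4.12 (cv2) and the standard library are available. Lean on these libraries where they do the work, as an engineer would, in place of code of your own. Each camera call takes 0.05 s, during which the arm holds its last target.

## Working session

There is one attempt and no reset: what is moved stays moved. The work goes in short steps, Python scripts to look and compute and a tool call to move; the robot and the scene stay as the last step left them, time stands still between calls to the robot, and variables do not carry over. Pictures are saved under pics/ and viewed, and the job is handed in when it is done.

Besides the shell and the picture viewer there is one more tool, called after "Emit:" by a JSON object that holds its "op" and its "data". send_rows: Moves the arm, as the interface text tells. Its arguments: {"type":"object","properties":{"targets":{"type":"array","items":{"type":"array","items":{"type":"number"}}},"squeeze":{"type":"number"}},"required":["targets"]}

```bash
ls; mkdir -p pics; python3 - <<'E'
from workcell import bot
import cv2,json
import numpy as np
np.set_printoptions(suppress=True,precision=4)
for n in("top","side"):
    c=bot.camera(n); cv2.imwrite(f"pics/{n}0.png",c["pixels"][:,:,::-1]); print(n,c["intrinsics"],c["dist"],c["view"])
print(bot.get_obs())
E
```

```text
pics
top [[618.9275   0.     312.1311]
 [  0.     618.9275 236.5004]
 [  0.       0.       1.    ]] [-0.0126  0.      0.      0.      0.    ] [[ 0.0104 -0.9998  0.0178 -0.0376]
 [-0.9961 -0.0119 -0.0878  0.5869]
 [ 0.088  -0.0168 -0.996   1.5592]
 [ 0.      0.      0.      1.    ]]
side [[556.4685   0.     319.0341]
 [  0.     556.4685 230.7817]
 [  0.       0.       1.    ]] [-0.1701  0.      0.      0.      0.    ] [[-0.9123 -0.4094  0.007   0.5367]
 [-0.2426  0.5268 -0.8147  0.2176]
 [ 0.3299 -0.7449 -0.5799  1.0436]
 [ 0.      0.      0.      1.    ]]
{'time': 0.1, 'q': array([-63.7122,   5.0076,  10.0376,  95.1003,  -0.0024,  89.9999]), 'qd': array([ 0.0365, -0.0467,  0.1572, -0.0788, -0.0687,  0.    ]), 'joint_efforts': array([ -0.0006, -52.1561,  46.5653,   0.016 ,  -0.    ,   0.    ]), 'ee_pos': array([ 0.2435, -0.4929,  0.2306]), 'tcp_rot': array([179.9976,   0.0704, -63.7121]), 'wrist_force': array([-0.6349, -0.8436, -0.241 ]), 'torque': array([-0.005 ,  0.0084,  0.0662]), 'opening': 0.08533271297753249}
```

View pics/top0.png

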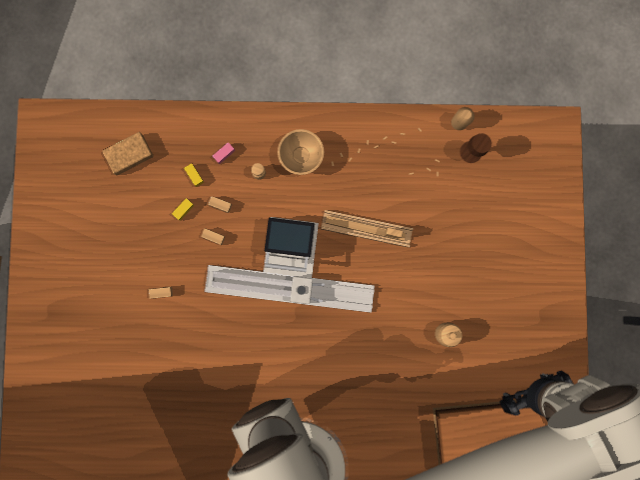

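View pics/side0.png

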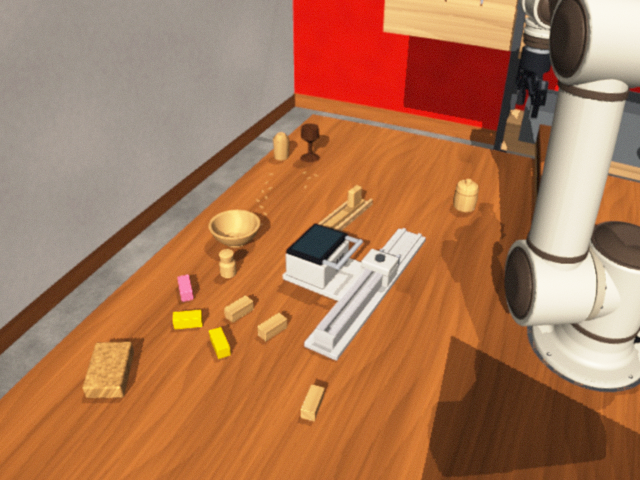

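```bash
cat > h.py <<'E'
from workcell import bot
import cv2, numpy as np
np.set_printoptions(suppress=True,precision=4)
def snap(n,save=None):
    c=bot.camera(n)
    if save: cv2.imwrite(f"pics/{save}.png",c["pixels"][:,:,::-1])
    return c
def crop(c,x0,y0,x1,y1,k,name):
    im=c["pixels"][y0:y1,x0:x1,::-1]
    cv2.imwrite(f"pics/{name}.png",cv2.resize(im,None,fx=k,fy=k,interpolation=cv2.INTER_CUBIC))
def ray(c,uv):
    p=cv2.undistortPoints(np.array([[uv]],float),c["intrinsics"],np.array(c["dist"]))[0,0]
    V=c["view"];R=V[:3,:3];t=V[:3,3]
    return -R.T@t, R.T@np.array([p[0],p[1],1.])
def onz(c,uv,z):
    o,d=ray(c,uv); return o+d*(z-o[2])/d[2]
def proj(c,P):
    V=c["view"]; r,_=cv2.Rodrigues(V[:3,:3])
    return cv2.projectPoints(np.array(P,float).reshape(-1,1,3),r,V[:3,3],c["intrinsics"],np.array(c["dist"]))[0][:,0]
def tri(c1,u1,c2,u2):
    o1,d1=ray(c1,u1);o2,d2=ray(c2,u2)
    A=np.stack([d1,-d2],1);s=np.linalg.lstsq(A,o2-o1,rcond=None)[0]
    a=o1+d1*s[0];b=o2+d2*s[1]; return (a+b)/2,np.linalg.norm(a-b)
E
python3 - <<'E'
from h import *
c=snap("top")
crop(c,195,200,395,320,4,"t1a")
crop(c,135,130,265,310,3.3,"t1b")
s=snap("side")
crop(s,270,175,440,365,3.1,"s1a")
E
```

```text
(no output)
```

View pics/t1a.png

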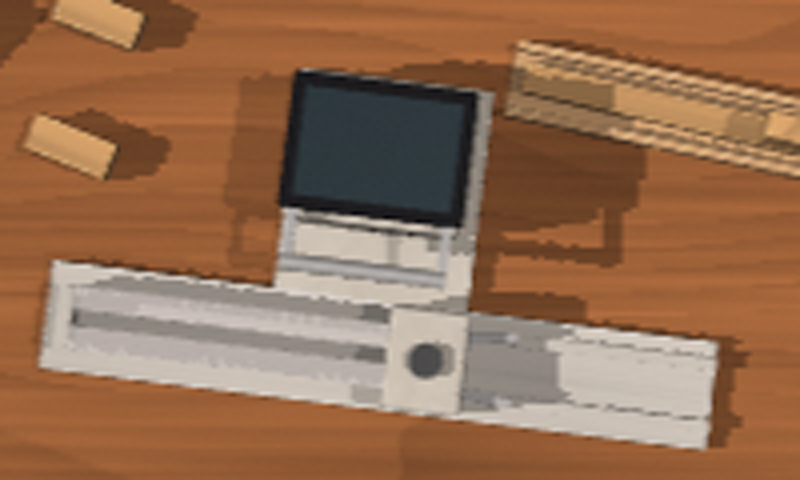

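View pics/s1a.png

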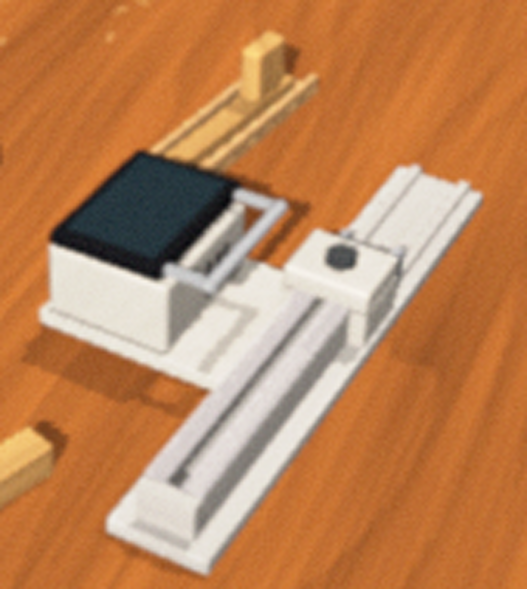

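View pics/t1b.png

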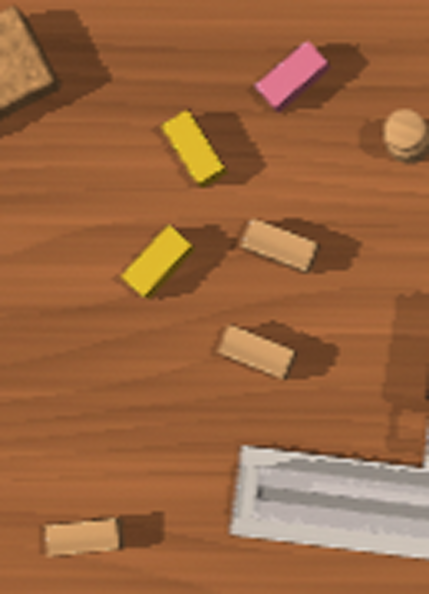

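```bash
python3 - <<'E'
from h import *
c=snap("top");s=snap("side")
print("cam",ray(c,(0,0))[0],ray(s,(0,0))[0])
f=lambda x,y:(195+x/4-.375,200+y/4-.375)
g=lambda x,y:(270+x/3.1-.34,175+y/3.1-.34)
P={k:onz(c,f(*v),.010) for k,v in dict(TL=(53,260),BL=(38,368),TR=(718,342),BR=(708,450)).items()}
for k in P: print(k,P[k])
print([np.linalg.norm(P[a]-P[b]) for a,b in(("TL","TR"),("BL","BR"),("TL","BL"),("TR","BR"))])
S={k:onz(s,g(*v),.010) for k,v in dict(TL=(108,524),BL=(210,572),BR=(481,196),TR=(410,165)).items()}
for k in S: print("S",k,S[k])
# rail
print("rail L",tri(c,f(283,262),s,g(210,285)),"R",tri(c,f(446,281),s,g(287,207)))
# head top corners z=.058
print("head",[onz(c,f(*v),.058) for v in((393,306),(468,313),(462,413),(383,404))])
hsv=cv2.cvtColor(c["pixels"],cv2.COLOR_RGB2HSV)
m=cv2.inRange(hsv,(8,60,150),(24,150,255))
n,l,st,ce=cv2.connectedComponentsWithStats(m)
for i in range(1,n):
    if st[i,4]>60:
        pts=np.argwhere(l==i)[:,::-1].astype(np.float32); r=cv2.minAreaRect(pts); print(st[i],r, onz(c,r[0],.024) if st[i,4]<500 else '')
cv2.imwrite("pics/m.png",m)
E
```

```text
cam [ 0.4478 -0.0045  1.6052] [0.1982 0.8825 0.7787]
TL [0.5129 0.2359 0.01  ]
BL [0.4437 0.2438 0.01  ]
TR [ 0.4649 -0.1923  0.01  ]
BR [ 0.3958 -0.186   0.01  ]
[np.float64(0.4309144961370918), np.float64(0.4324574781166186), np.float64(0.06967915813575004), np.float64(0.06942160882366265)]
S TL [0.5115 0.2375 0.01  ]
S BL [0.4409 0.2472 0.01  ]
S BR [ 0.3968 -0.183   0.01  ]
S TR [ 0.4587 -0.1996  0.01  ]
rail L (array([0.5107, 0.0842, 0.0823]), np.float64(0.0009103598049781745)) R (array([ 0.4982, -0.0167,  0.0805]), np.float64(0.0033283421998883986))
head [array([0.4846, 0.0165, 0.058 ]), array([ 0.4808, -0.0303,  0.058 ]), array([ 0.4187, -0.0273,  0.058 ]), array([0.4238, 0.0219, 0.058 ])]
[454 110  18  12 149] ((462.2500305175781, 115.74998474121094), (11.31370735168457, 16.26345443725586), 45.0) [ 0.9103 -0.4218  0.024 ]
[277 129  47  46 934] ((300.0, 151.5), (45.0, 46.0), 90.0) 
[ 103  132   47   41 1040] ((125.80001831054688, 152.10000610351562), (25.043960571289062, 41.59086227416992), 63.43495178222656) 
[251 163  13  14 134] ((257.0, 169.5), (13.0, 12.0), 90.0) [0.7597 0.1133 0.024 ]
[208 196  23  16 198] ((218.80294799804688, 203.50669860839844), (21.53966522216797, 9.061156272888184), 21.250505447387695) [0.6697 0.2098 0.024 ]
[323 210  88  37 980] ((366.23907470703125, 228.35592651367188), (90.93158721923828, 19.883981704711914), 11.802433013916016) 
[201 228  23  17 203] ((211.7071075439453, 235.99705505371094), (21.757131576538086, 9.246781349182129), 22.380136489868164) [0.5857 0.2259 0.024 ]
[148 287  23  12 208] ((159.0495147705078, 292.4950256347656), (9.353349685668945, 22.089824676513672), 84.2894058227539) [0.4403 0.3556 0.024 ]
[436 325  26  21 393] ((448.5, 335.0), (25.0, 20.0), 0.0) [ 0.3403 -0.3803  0.024 ]
```

```bash
python3 - <<'E'
from h import *
c=snap("top");s=snap("side")
crop(c,315,200,425,255,7,"t2a"); crop(s,305,175,385,245,8,"s2a")
E
```

```text
(no output)
```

View pics/t2a.png

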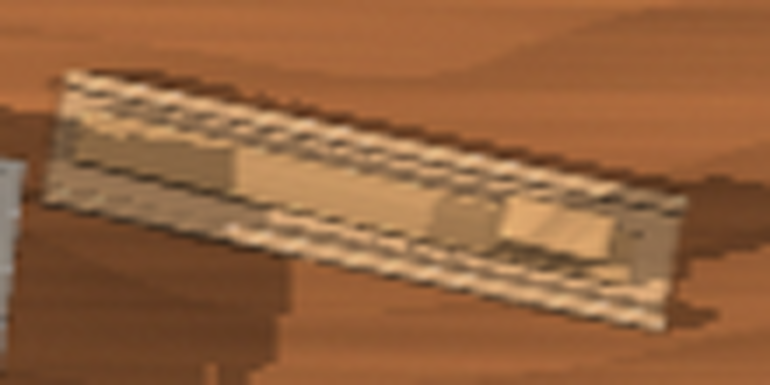

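View pics/s2a.png

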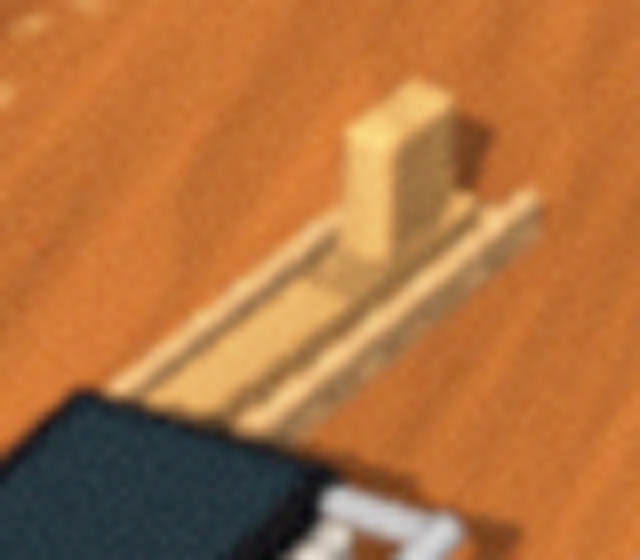

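```bash
python3 - <<'E'
from h import *
c=snap("top");s=snap("side")
f=lambda x,y:(315+x/7-.43,200+y/7-.43)
g=lambda x,y:(305+x/8-.44,175+y/8-.44)
print(tri(c,f(557,227),s,g(402,113)))
H=np.array([onz(c,f(*v),.065) for v in((510,195),(613,208),(610,258),(500,240))]);print(H,H.mean(0), onz(s,g(402,113),.065))
R=np.array([onz(c,f(*v),.017) for v in((68,72),(688,200),(665,330),(45,200))]);print(R,R.mean(0))
d=(R[0]+R[3]-R[1]-R[2])/2;print(np.linalg.norm(d),np.degrees(np.arctan2(-d[0],d[1])))
B=np.array([onz(c,f(*v),.019) for v in((235,148),(440,193),(432,230),(235,195))]);print("bar",B)
for a,b in((0,1),(3,2)):
    d=B[a]-B[b];print(np.degrees(np.arctan2(-d[0],d[1])))
E
```

```text
(array([ 0.5975, -0.2359,  0.0649]), np.float64(0.00028132866642164293))
[[ 0.6089 -0.219   0.065 ]
 [ 0.6047 -0.256   0.065 ]
 [ 0.5867 -0.2549  0.065 ]
 [ 0.5927 -0.2154  0.065 ]] [ 0.5982 -0.2363  0.065 ] [ 0.5973 -0.2358  0.065 ]
[[ 0.6576 -0.0619  0.017 ]
 [ 0.6129 -0.2917  0.017 ]
 [ 0.5646 -0.283   0.017 ]
 [ 0.61   -0.0539  0.017 ]] [ 0.6113 -0.1726  0.017 ]
0.23379517450396944 -11.11083304985456
bar [[ 0.6299 -0.1237  0.019 ]
 [ 0.6142 -0.1995  0.019 ]
 [ 0.6004 -0.1966  0.019 ]
 [ 0.6125 -0.1238  0.019 ]]
-11.742832180684992
-9.422195623826012
```

Emit:
{"op": "send_rows", "data": {"targets": [[0.69,26,53,0,5.7],[0.69,52,106,0,11.4],[0.69,78,159,0,17.1],[0.69,104,212,0,22.8],[0.69,130,265,0,28.5],[0.69,156,318,-10,34.2],[0.69,182,371,-20,39.9],[0.69,208,424,-40,45.6],[0.69,234,477,-60,51.3],[0.69,259,530,-80,57.3]], "squeeze": 40}}

```text
time: 1.75
ee_pos: [0.5032, 0.0389, 0.1509]
tcp_rot: [-180.0, -0.1, -6.2]
wrist_force: [1.0, -0.8, -0.2]
opening: 0.0259
```

Emit:
{"op": "send_rows", "data": {"targets": [[0.69,0,0,0,0],[0.69,0,0,0,0]]}}

```text
time: 2.0
ee_pos: [0.5024, 0.0368, 0.1514]
tcp_rot: [180.0, 0.0, -6.4]
wrist_force: [0.6, -0.2, 1.2]
opening: 0.0267
```

```bash
python3 - <<'E'
from h import *
print(bot.get_obs())
s=snap("side"); crop(s,240,130,440,330,3,"s3"); c=snap("top"); crop(c,195,180,395,320,4,"t3")
E
```

```text
{'time': 2.0, 'q': array([  4.2004,  -2.2044,  -6.0842,  86.1424,  -0.0156, 100.61  ]), 'qd': array([-1.5716, -1.0077,  0.1695,  0.1235, -0.0743, -0.0246]), 'joint_efforts': array([  1.5671, -43.1777,  46.5131,  -0.1332,   0.0618,   0.0008]), 'ee_pos': array([0.5024, 0.0368, 0.1514]), 'tcp_rot': array([179.9806,   0.0189,  -6.4096]), 'wrist_force': array([ 0.558 , -0.2101,  1.1699]), 'torque': array([ 0.0145, -0.0159, -0.0425]), 'opening': 0.026720401948274537}
```

View pics/s3.png

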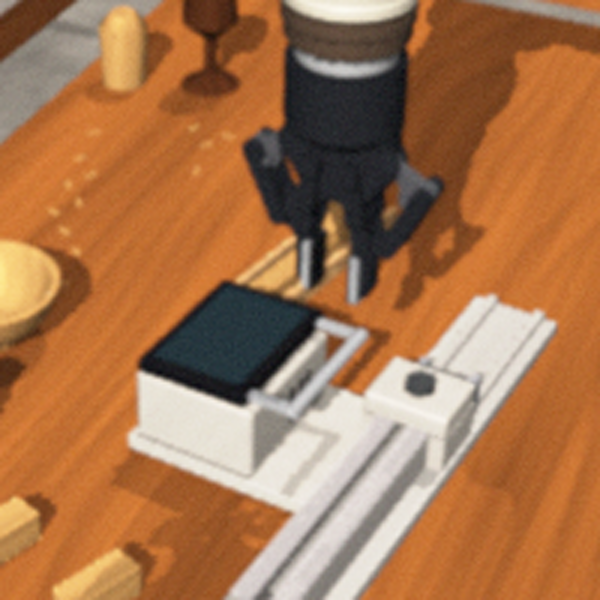

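Emit:
{"op": "send_rows", "data": {"targets": [[0.69,0,0,-30,0],[0.69,0,0,-55,0],[0.69,0,0,-70,0],[0.69,0,0,-84,0],[0.69,0,0,-84,0],[1.0,0,0,-84,0],[1.0,0,0,-84,0],[1.0,0,0,-84,0],[1.0,0,0,-84,0]]}}

```text
time: 3.22
ee_pos: [0.506, 0.0364, 0.0691]
tcp_rot: [180.0, -0.4, -6.4]
wrist_force: [13.4, -3.6, -4.1]
opening: 0.0084
```

```bash
python3 - <<'E'
from h import *
s=snap("side"); crop(s,240,130,440,330,3,"s4")
E
```

```text
(no output)
```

View pics/s4.png

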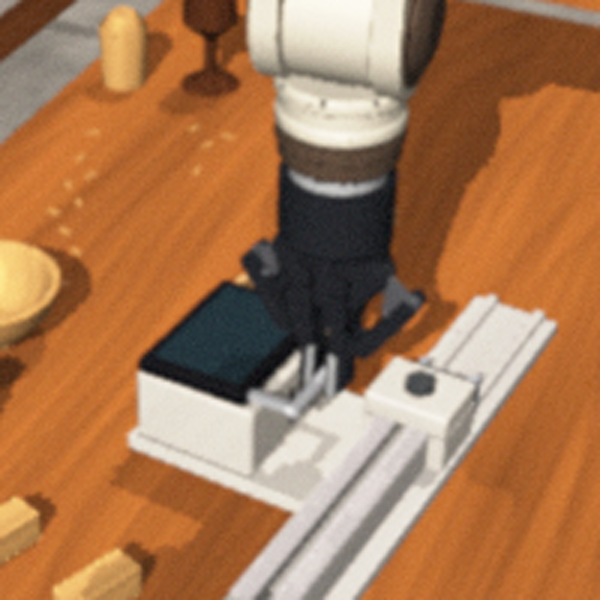

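Emit:
{"op": "send_rows", "data": {"targets": [[1.0,3,0,10,0],[1.0,5,0,20.5,0],[1.0,7,-0.5,30.5,0],[1.0,10,-1,40.5,0],[1.0,14,-1,50,0],[1.0,19,-2,59,0],[1.0,24,-2.5,67.5,0],[1.0,30,-3,76,0],[1.0,37,-4,83.5,0],[1.0,45,-5,90.5,0]]}}

```text
time: 4.53
ee_pos: [0.5469, 0.0319, 0.1584]
tcp_rot: [180.0, 0.1, -6.4]
wrist_force: [-5.9, -2.1, -3.8]
opening: 0.0083
```

Emit:
{"op": "send_rows", "data": {"targets": [[1.0,0,0,0,0],[1.0,0,0,0,0],[1.0,0,0,0,0]]}}

```text
time: 4.9
ee_pos: [0.5478, 0.0318, 0.159]
tcp_rot: [-180.0, -0.1, -6.4]
wrist_force: [-3.3, -3.7, 5.5]
opening: 0.0081
```

```bash
python3 - <<'E'
from h import *
s=snap("side"); crop(s,240,130,440,330,3,"s5")
E
```

```text
(no output)
```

View pics/s5.png

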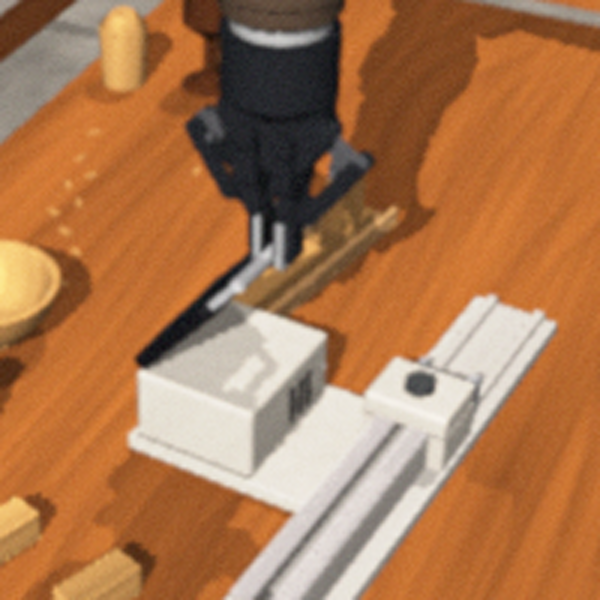

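Emit:
{"op": "send_rows", "data": {"targets": [[0.76,0,0,0,0],[0.76,0,0,0,0],[0.76,0,0,0,0],[0.76,0,0,20,0],[0.76,0,0,45,0],[0.76,0,0,70,0],[0.76,0,0,75,0]]}}

```text
time: 5.82
ee_pos: [0.5482, 0.032, 0.2342]
tcp_rot: [-180.0, -0.1, -6.4]
wrist_force: [0.0, -0.0, 0.7]
opening: 0.0202
```

```bash
python3 - <<'E'
from h import *
s=snap("side"); crop(s,240,130,440,330,3,"s6"); 
E
```

```text
(no output)
```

View pics/s6.png

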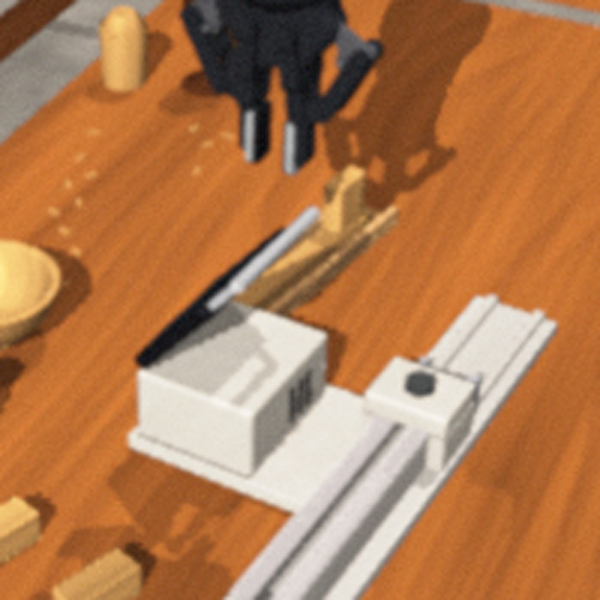

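```bash
cat >> h.py <<'E'
O=np.array([.4482,-.0293,0]);th=np.radians(-6.38)
def G(x,y,z): return O+np.array([np.cos(th)*x-np.sin(th)*y,np.sin(th)*x+np.cos(th)*y,z])/1
def g2w(x,y,z): return G(x/1e3,y/1e3,z/1e3)
def blanks(c):
    hsv=cv2.cvtColor(c["pixels"],cv2.COLOR_RGB2HSV)
    m=cv2.inRange(hsv,(8,60,150),(24,150,255)); n,l,st,ce=cv2.connectedComponentsWithStats(m)
    for i in range(1,n):
        if 110<st[i,4]<300:
            r=cv2.minAreaRect(np.argwhere(l==i)[:,::-1].astype(np.float32))
            b=cv2.boxPoints(r); W=[onz(c,p,.024) for p in b]; 
            e=[W[1]-W[0],W[2]-W[1]]; d=max(e,key=np.linalg.norm); d=d*np.sign(d[1])
            print(st[i,4],np.round(r[0]),"pos",onz(c,r[0],.024)[:2],"len",[round(1e3*float(np.linalg.norm(v))) for v in e],"yaw",round(float(np.degrees(np.arctan2(-d[0],d[1]))),1))
E
python3 - <<'E'
from h import *
c=snap("top");s=snap("side")
for a in(40,50,60):
    r=np.radians(a);q=proj(s,[g2w(168-118*np.cos(r),y,78+118*np.sin(r)) for y in(19,121)])
    print(a,(q-[240,130])*3)
blanks(c)
E
```

```text
40 [[331.0903 235.5923]
 [256.6482 310.019 ]]
50 [[313.1131 211.7408]
 [237.2799 284.7126]]
60 [[291.9964 190.3122]
 [214.7394 261.8131]]
117 [464. 115.] pos [ 0.9124 -0.4252] len [34, 27] yaw 1.0
129 [256. 169.] pos [0.7605 0.1147] len [36, 28] yaw 52.8
193 [219. 204.] pos [0.6696 0.2096] len [23, 55] yaw -21.2
242 [363. 221.] pos [ 0.6299 -0.1613] len [17, 208] yaw -10.7
153 [369. 228.] pos [ 0.6103 -0.1771] len [18, 82] yaw -12.4
184 [212. 236.] pos [0.5857 0.2254] len [23, 54] yaw -21.1
192 [159. 292.] pos [0.4403 0.3554] len [54, 23] yaw 6.6
```

Emit:
{"op": "send_rows", "data": {"targets": [[0.4,-15,45,0,2],[0.4,-30,95,0,4],[0.4,-48,148,0,6],[0.4,-66,200,-20,9],[0.4,-85,255,-50,12],[0.4,-100,305,-90,12.4],[0.4,-108,323,-130,12.4],[0.4,-108,323,-170,12.4],[0.4,-108,323,-190,12.4],[0.4,-108,323,-190,12.4]]}}

```text
time: 7.22
ee_pos: [0.438, 0.3538, 0.0399]
tcp_rot: [179.9, 0.2, 6.0]
wrist_force: [1.1, 0.6, -0.6]
opening: 0.051
```

Emit:
{"op": "send_rows", "data": {"targets": [[0.4,0,0,-15,0],[0.4,0,0,-33,0],[0.4,0,0,-34,0],[1.0,0,0,-34,0],[1.0,0,0,-34,0],[1.0,0,0,-34,0],[1.0,0,0,-34,0]]}}

```text
time: 8.1
ee_pos: [0.4399, 0.3552, 0.0095]
tcp_rot: [-180.0, -0.1, 6.0]
wrist_force: [-0.8, 0.4, 4.9]
opening: 0.0229
```

Emit:
{"op": "send_rows", "data": {"targets": [[1.0,0,0,50,0],[1.0,0,0,100,0],[1.0,0,-50,115,-4],[1.0,0,-110,115,-8],[1.0,-1,-170,115,-12.4],[1.0,-1,-230,115,-12.4],[1.0,-1,-290,115,-12.4],[1.0,-1,-350,115,-12.4],[1.0,-1,-410,115,-12.4],[1.0,-1,-469,115,-12.4]]}}

```text
time: 9.35
ee_pos: [0.4382, -0.1161, 0.1239]
tcp_rot: [180.0, -0.0, -6.4]
wrist_force: [0.9, -0.3, -0.3]
opening: 0.0231
```

Emit:
{"op": "send_rows", "data": {"targets": [[1.0,0,0,-20,0],[1.0,0,0,-60,0],[1.0,0,0,-80,0],[1.0,0,0,-80,0]]}}

```text
time: 9.85
ee_pos: [0.4374, -0.1139, 0.0424]
tcp_rot: [-180.0, 0.2, -6.4]
wrist_force: [-0.8, 0.2, -0.3]
opening: 0.0228
```

```bash
python3 - <<'E'
from h import *
print(g2w(0,-85,12))
s=snap("side"); crop(s,290,130,490,330,3,"s7"); c=snap("top"); crop(c,250,220,410,340,5,"t7")
E
```

```text
[ 0.4388 -0.1138  0.012 ]
```

View pics/s7.png

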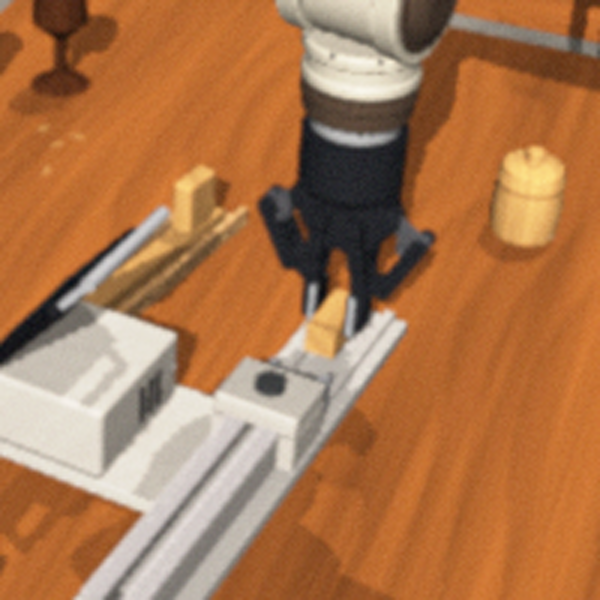

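Emit:
{"op": "send_rows", "data": {"targets": [[1.0,0.5,0,-8,0],[1.0,0.5,0,-16,0],[1.0,0.5,0,-19.5,0],[1.0,0.5,0,-20,0],[1.0,0.5,0,-20,0]]}}

```text
time: 10.58
ee_pos: [0.4392, -0.1141, 0.0239]
tcp_rot: [180.0, -0.0, -6.4]
wrist_force: [0.1, -0.4, -0.3]
opening: 0.0231
```

Emit:
{"op": "send_rows", "data": {"targets": [[1.0,0,0,-2,0],[1.0,0,0,-2,0],[0.6,0,0,-2,0],[0.6,0,0,-2,0],[0.6,0,0,10,0],[0.6,0,0,40,0],[0.6,0,0,80,0],[0.6,0,0,120,0]]}}

```text
time: 11.58
ee_pos: [0.439, -0.1141, 0.1459]
tcp_rot: [180.0, -0.0, -6.4]
wrist_force: [0.0, -0.9, -0.0]
opening: 0.0341
```

```bash
python3 - <<'E'
from h import *
s=snap("side"); crop(s,290,130,490,330,3,"s8")
E
```

```text
(no output)
```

View pics/s8.png

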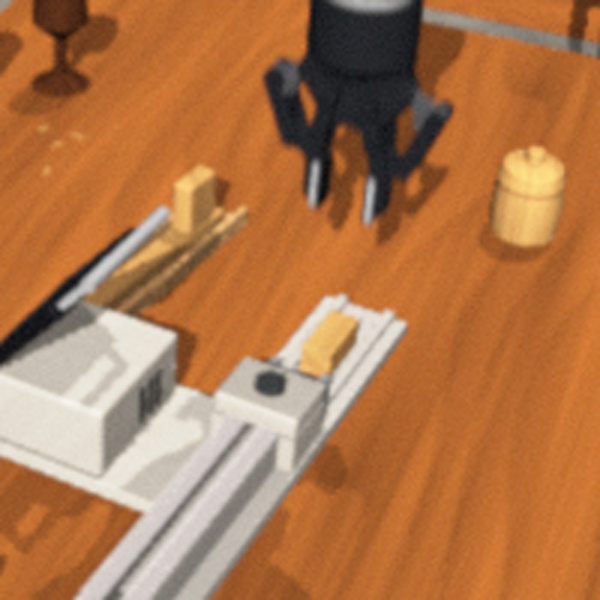

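Emit:
{"op": "send_rows", "data": {"targets": [[0.4,40,-31,0,-1],[0.4,90,-70,0,-3],[0.4,135,-104,0,-4.4],[0.4,158.5,-122,0,-4.4],[0.4,158.5,-122,-30,-4.4],[0.4,158.5,-122,-70,-4.4],[0.4,158.5,-122,-70,-4.4]]}}

```text
time: 12.5
ee_pos: [0.5959, -0.2355, 0.0711]
tcp_rot: [-179.9, 0.3, -10.8]
wrist_force: [-0.7, -0.0, 0.8]
opening: 0.0513
```

```bash
python3 - <<'E'
from h import *
s=snap("side"); crop(s,290,130,430,270,4,"s9"); c=snap("top"); crop(c,315,170,445,260,6,"t9")
E
```

```text
(no output)
```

View pics/s9.png

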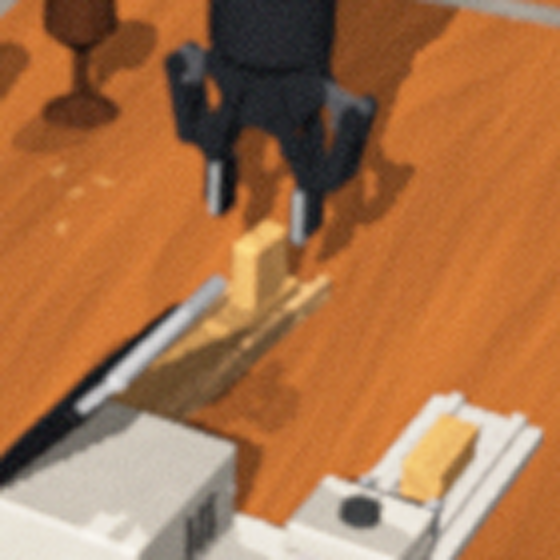

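View pics/t9.png

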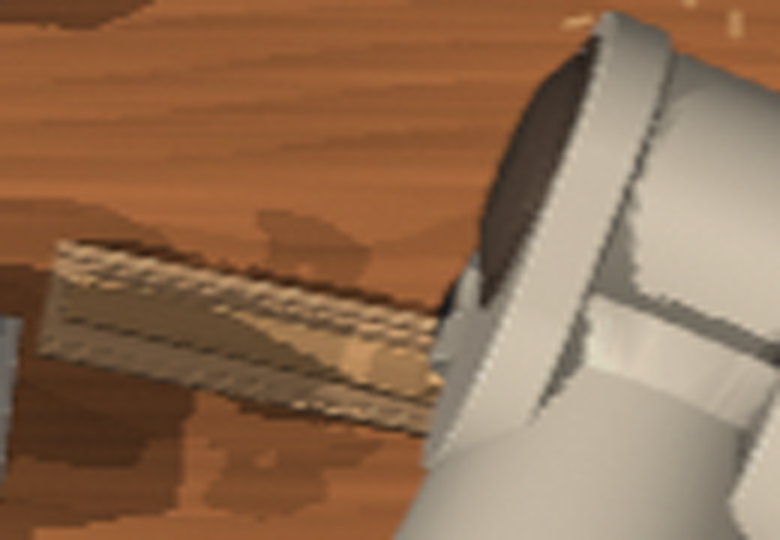

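Emit:
{"op": "send_rows", "data": {"targets": [[0.4,0,0,-20,0],[0.4,0,0,-38,0],[0.4,0,0,-38,0],[0.7,0,0,-38,0],[1,0,0,-38,0],[1,0,0,-38,0],[1,0,0,-38,0],[1,0,0,-38,0]], "squeeze": 80}}

```text
time: 13.6
ee_pos: [0.5981, -0.2363, 0.0367]
tcp_rot: [180.0, -0.1, -10.8]
wrist_force: [1.1, 0.1, 6.3]
opening: 0.0166
```

Emit:
{"op": "send_rows", "data": {"targets": [[1,0,0,15,0],[1,0,0,45,0],[1,0,0,75,0],[1,0,0,75,0]]}}

```text
time: 14.1
ee_pos: [0.5987, -0.2366, 0.114]
tcp_rot: [180.0, -0.2, -10.8]
wrist_force: [-0.2, -0.8, -1.0]
opening: 0.0167
```

```bash
python3 - <<'E'
from h import *
s=snap("side"); crop(s,270,100,430,260,3.7,"s10"); c=snap("top"); crop(c,285,150,445,260,5,"t10")
E
```

```text
(no output)
```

View pics/s10.png

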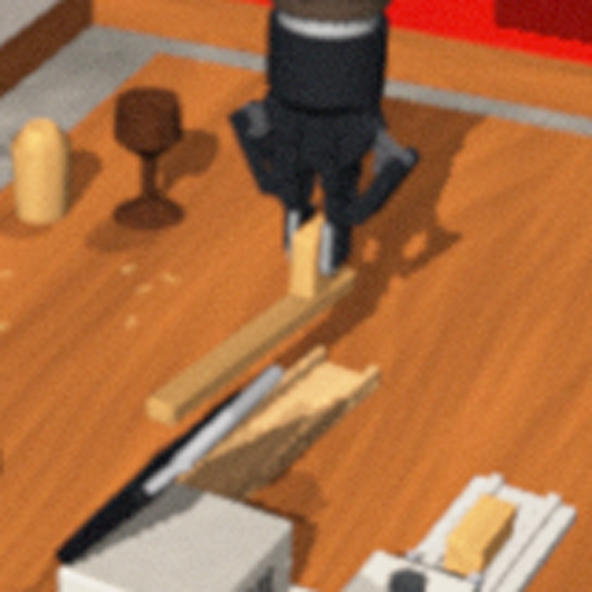

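View pics/t10.png

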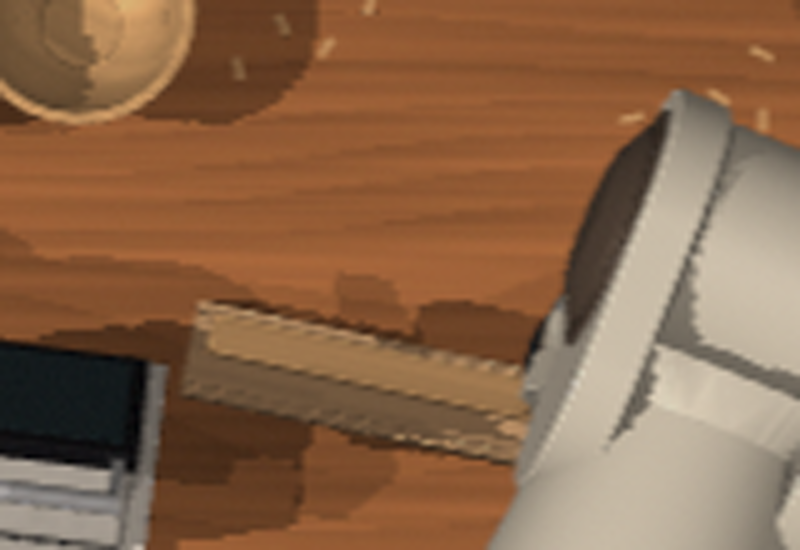

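```bash
python3 - <<'E'
from h import *
c=snap("top");s=snap("side")
a=np.radians(10.8);yd=np.array([np.sin(a),np.cos(a),0]);xd=np.array([np.cos(a),-np.sin(a),0])
p=np.array([.5987,-.2366,.0823])
Q=[p+yd*.175+xd*sx+np.array([0,0,z]) for sx,z in((-.01,.014),(.01,.014),(-.01,0),(.01,0))]
print((proj(s,Q)-[270,100])*3.7); print((proj(c,Q)-[285,150])*5)
E
```

```text
[[174.6771 409.557 ]
 [147.7188 399.0091]
 [174.5596 428.8506]
 [147.773  418.2243]]
[[203.6222 350.8832]
 [211.5809 311.2548]
 [202.5024 354.1063]
 [210.3901 314.8341]]
```

Emit:
{"op": "send_rows", "data": {"targets": [[1,-25,-20,5,0],[1,-70,-40,5,1],[1,-115,-60,5,2],[1,-155,-75,5,3.5],[1,-180,-83,5,4.4],[1,-183,-84,0,4.4],[1,-183,-84,-20,4.4],[1,-183,-84,-40,4.4],[1,-183,-84,-40,4.4]]}}

```text
time: 15.42
ee_pos: [0.4141, -0.319, 0.0685]
tcp_rot: [-179.9, 0.2, -6.4]
wrist_force: [-0.1, 0.4, -1.1]
opening: 0.0164
```

```bash
python3 - <<'E'
from h import *
print(g2w(0,-293,12))
s=snap("side"); crop(s,330,130,530,330,3.,"s11"); c=snap("top"); crop(c,285,230,445,340,5,"t11")
E
```

```text
[ 0.4156 -0.3205  0.012 ]
```

View pics/s11.png

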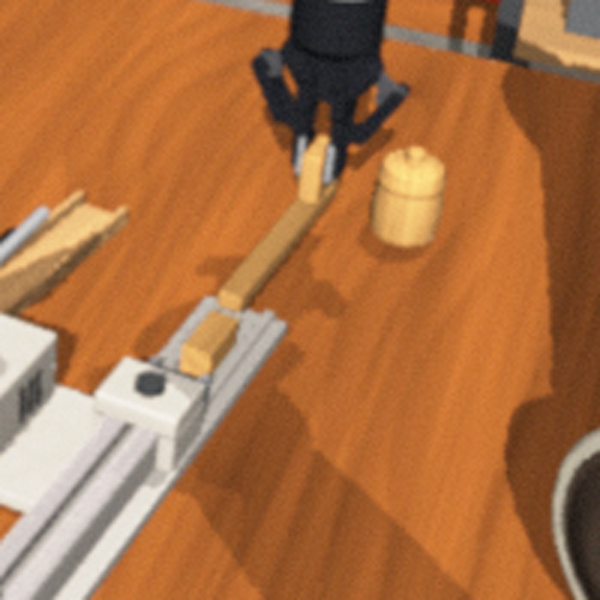

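View pics/t11.png

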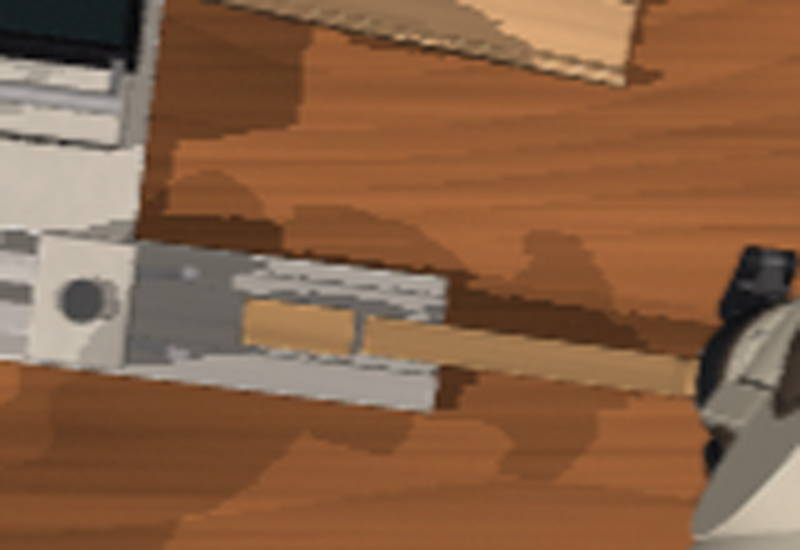

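Emit:
{"op": "send_rows", "data": {"targets": [[1,0,-3,0,0],[1,0,-3,-12,0],[1,0,-3,-22,0],[1,0,-3,-22,0],[1,0,-3,-22,0]]}}

```text
time: 16.15
ee_pos: [0.4146, -0.3231, 0.0488]
tcp_rot: [-180.0, 0.0, -6.4]
wrist_force: [-0.2, 0.3, -1.1]
opening: 0.0166
```

Emit:
{"op": "send_rows", "data": {"targets": [[1,0.7,0,-2.5,0],[1,2,12,-2.5,0],[1,3.4,24,-2.5,0],[1,4.7,36,-2.5,0],[1,6,48,-2.5,0],[1,7.4,60,-2.5,0],[1,8.7,72,-2.5,0],[1,10,84,-2.5,0],[1,11.4,96,-2.5,0],[1,12.1,102,-2.5,0]]}}

```text
time: 17.4
ee_pos: [0.4268, -0.2203, 0.0463]
tcp_rot: [-180.0, 0.0, -6.4]
wrist_force: [-0.1, -0.8, -0.8]
opening: 0.0167
```

```bash
python3 - <<'E'
from h import *
s=snap("side"); crop(s,330,130,530,330,3.,"s12"); c=snap("top"); crop(c,225,230,385,340,5,"t12")
E
```

```text
(no output)
```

View pics/s12.png

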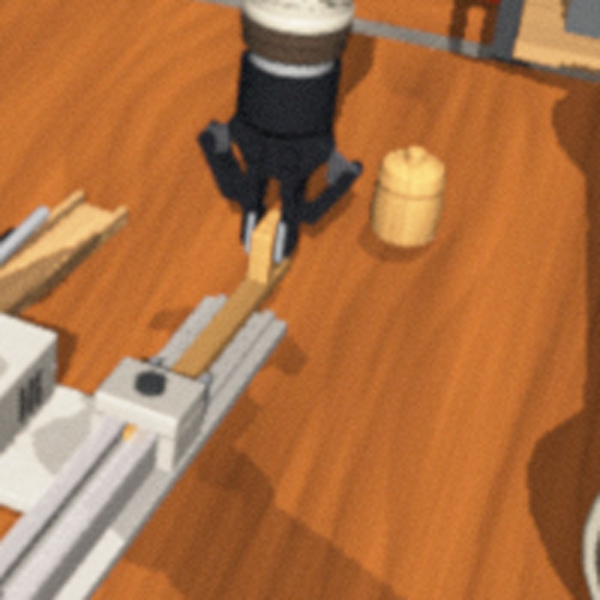

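View pics/t12.png

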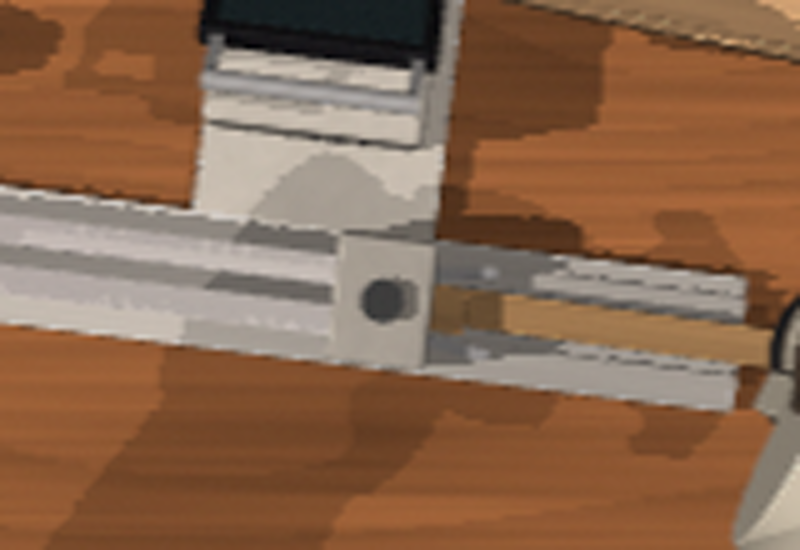

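Emit:
{"op": "send_rows", "data": {"targets": [[1,1.3,12,0,0],[1,2.7,24,0,0],[1,4,36,0,0],[1,5.4,48,0,0],[1,6.7,60,0,0],[1,8,72,0,0],[1,9,81,0,0],[1,9,81,0,0]]}}

```text
time: 18.5
ee_pos: [0.4358, -0.1395, 0.0463]
tcp_rot: [-180.0, -0.0, -6.4]
wrist_force: [0.2, 0.1, -0.8]
opening: 0.0166
```

```bash
python3 - <<'E'
from h import *
s=snap("side"); crop(s,290,180,440,380,3.,"s13"); c=snap("top"); crop(c,195,230,355,340,5,"t13")
E
```

```text
(no output)
```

View pics/s13.png

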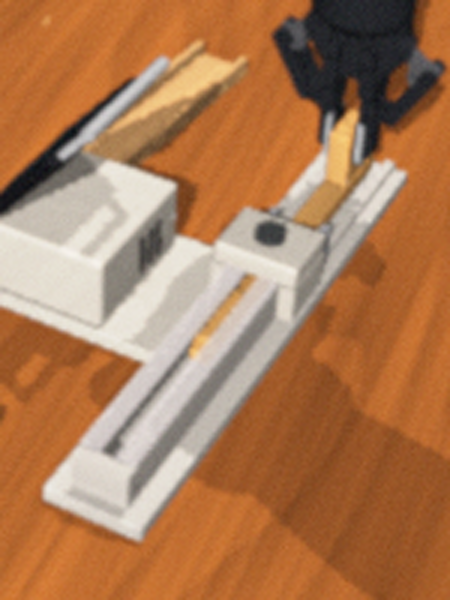

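View pics/t13.png

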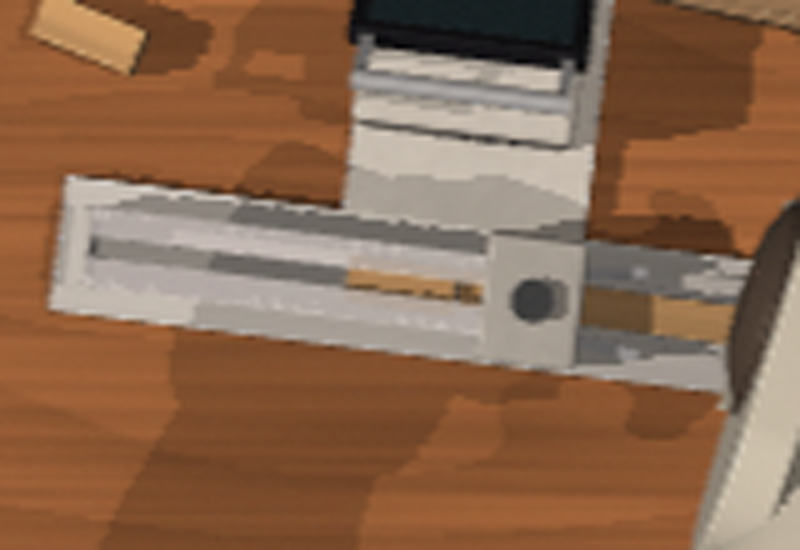

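Emit:
{"op": "send_rows", "data": {"targets": [[1,-1.3,-12,0,0],[1,-4,-36,0,0],[1,-7.3,-66,0,0],[1,-10.6,-96,0,0],[1,-14,-126,0,0],[1,-17.3,-156,0,0],[1,-20,-180,10,0],[1,-20,-180,35,0],[1,-20,-180,62,0],[1,-20,-180,72,0]]}}

```text
time: 19.85
ee_pos: [0.4157, -0.3215, 0.1196]
tcp_rot: [179.9, -0.1, -6.5]
wrist_force: [-0.0, -0.5, -1.4]
opening: 0.0167
```

```bash
python3 - <<'E'
from h import *
print(bot.get_obs()["ee_pos"])
s=snap("side"); crop(s,270,100,470,300,3.,"s14"); c=snap("top"); crop(c,195,180,435,340,3.3,"t14"); blanks(c)
E
```

```text
[ 0.4157 -0.3215  0.1196]
128 [463. 115.] pos [ 0.9113 -0.4244] len [41, 26] yaw 27.6
133 [257. 170.] pos [0.7597 0.1133] len [31, 34] yaw -89.0
194 [219. 204.] pos [0.6696 0.2096] len [23, 55] yaw -21.2
198 [212. 236.] pos [0.5858 0.2256] len [23, 56] yaw -22.5
```

View pics/t14.png

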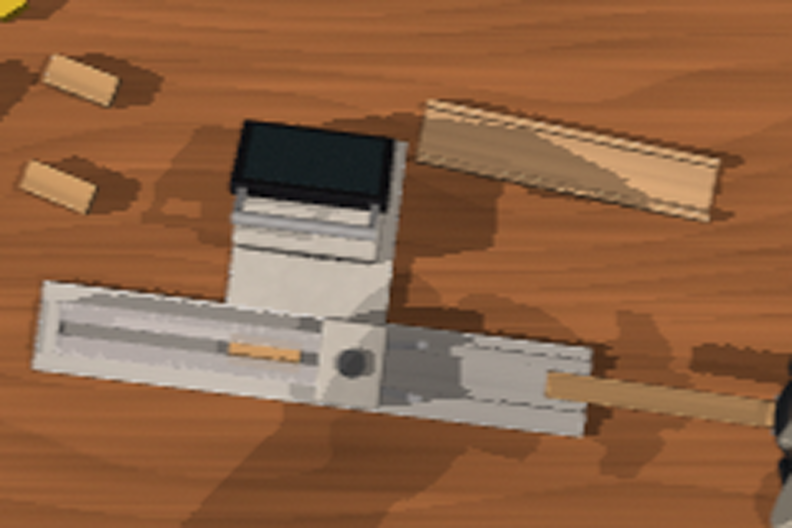

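View pics/s14.png

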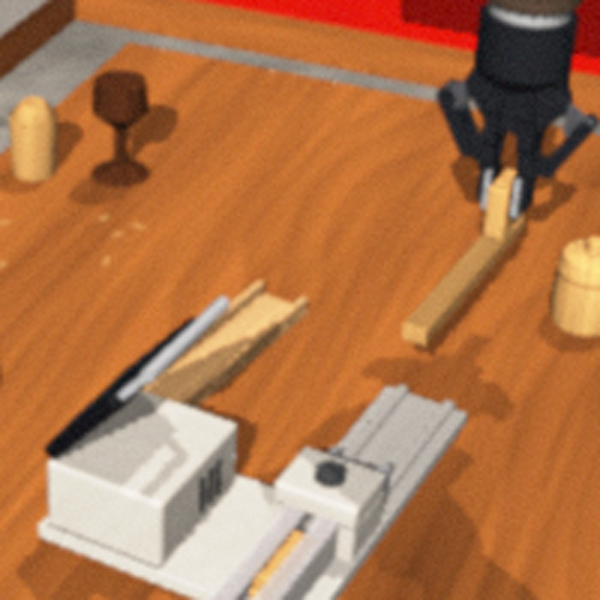

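Emit:
{"op": "send_rows", "data": {"targets": [[1,40,10,5,0],[1,85,28,5,-1],[1,130,50,5,-2.5],[1,165,70,5,-4],[1,182,80,0,-4.6],[1,182,80,-20,-4.6],[1,182,80,-45,-4.6],[1,182,80,-62,-4.6],[1,182,80,-62,-4.6]]}}

```text
time: 21.08
ee_pos: [0.5963, -0.2401, 0.0544]
tcp_rot: [-180.0, 0.2, -11.0]
wrist_force: [0.4, 0.3, -0.9]
opening: 0.0173
```

```bash
python3 - <<'E'
from h import *
s=snap("side"); crop(s,290,130,430,270,4,"s15"); c=snap("top"); crop(c,315,170,445,260,6,"t15")
E
```

```text
(no output)
```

View pics/s15.png

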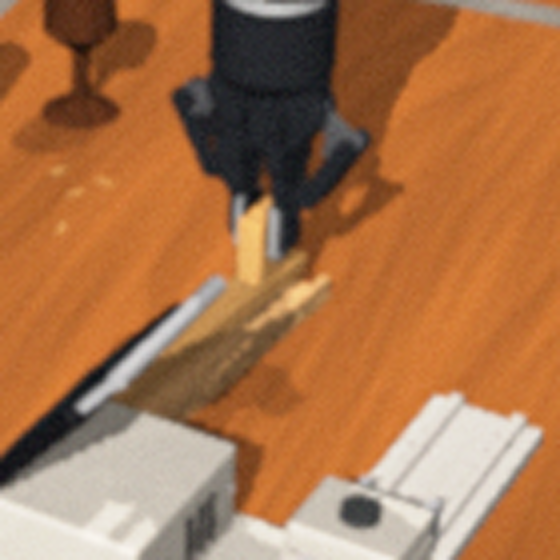

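View pics/t15.png

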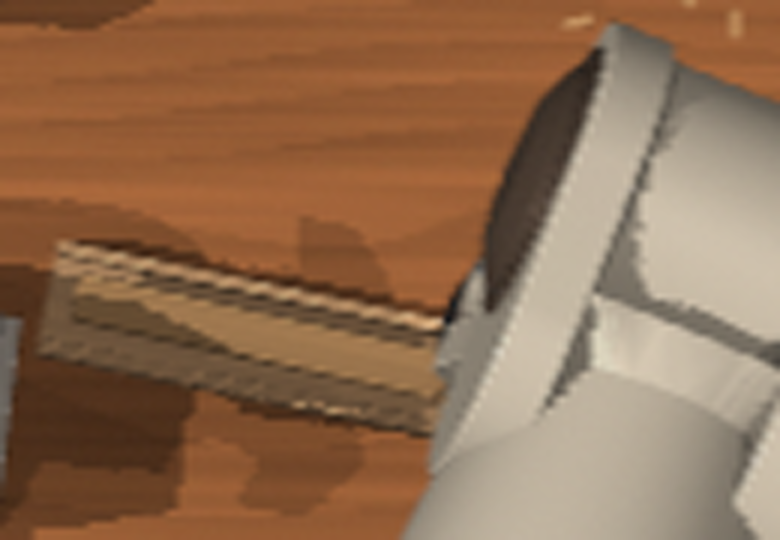

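Emit:
{"op": "send_rows", "data": {"targets": [[1,0,0,-8,0],[1,0,0,-14,0],[1,0,0,-17,0],[1,0,0,-17,0]]}}

```text
time: 21.68
ee_pos: [0.5975, -0.24, 0.039]
tcp_rot: [-180.0, 0.0, -11.0]
wrist_force: [-0.9, -0.7, -0.6]
opening: 0.0171
```

Emit:
{"op": "send_rows", "data": {"targets": [[1,0,0,-2,0],[1,0,0,-2.5,0],[1,0,0,-2.5,0]]}}

```text
time: 22.05
ee_pos: [0.5977, -0.2401, 0.0368]
tcp_rot: [180.0, -0.0, -11.0]
wrist_force: [0.1, -0.0, -1.8]
opening: 0.0167
```

Emit:
{"op": "send_rows", "data": {"targets": [[0.7,0,0,-0.5,0],[0.5,0,0,-0.5,0],[0.4,0,0,0,0],[0.4,0,0,30,0],[0.4,0,0,70,0],[0.4,0,0,120,0]]}}

```text
time: 22.8
ee_pos: [0.5972, -0.2399, 0.1573]
tcp_rot: [-180.0, 0.1, -11.0]
wrist_force: [0.2, 0.1, 1.1]
opening: 0.0514
```

```bash
python3 - <<'E'
from h import *
s=snap("side"); crop(s,270,100,470,300,3.,"s16"); c=snap("top"); blanks(c);print(bot.get_obs()["ee_pos"])
E
```

```text
115 [464. 115.] pos [ 0.9124 -0.4252] len [34, 27] yaw 1.0
132 [257. 170.] pos [0.7597 0.1133] len [31, 34] yaw -89.0
193 [219. 204.] pos [0.6696 0.2096] len [23, 55] yaw -21.2
197 [212. 236.] pos [0.5858 0.2256] len [23, 56] yaw -22.5
[ 0.5996 -0.2409  0.1634]
```

View pics/s16.png

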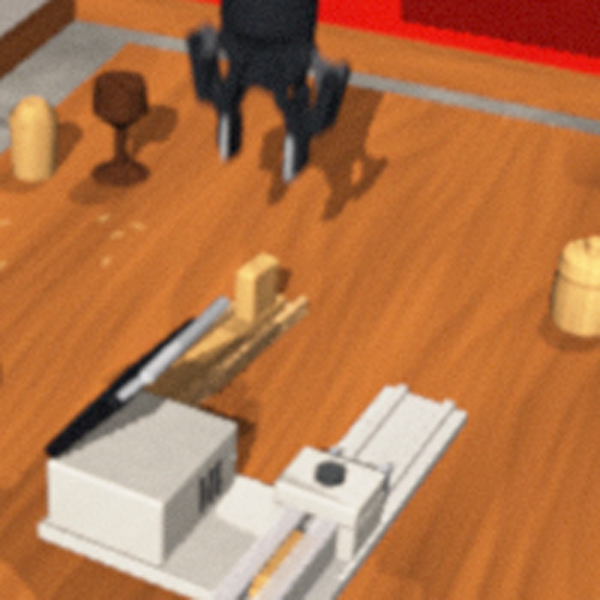

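Emit:
{"op": "send_rows", "data": {"targets": [[0.4,0,20,50,0],[0.4,0,60,90,-1],[0.4,-2,120,95,-3],[0.4,-4,180,95,-5],[0.4,-6,240,95,-7],[0.4,-8,300,95,-9],[0.4,-10,360,95,-11],[0.4,-12,420,90,-11],[0.4,-12.5,466,60,-11],[0.4,-12.5,466,10,-11]]}}

```text
time: 24.15
ee_pos: [0.5855, 0.2295, 0.1667]
tcp_rot: [-179.9, -0.1, -21.8]
wrist_force: [1.5, -1.4, -0.4]
opening: 0.0511
```

Emit:
{"op": "send_rows", "data": {"targets": [[0.4,0,0,-50,0],[0.4,0,0,-100,0],[0.4,0,0,-120,0],[0.4,0,0,-120,0]]}}

```text
time: 24.65
ee_pos: [0.5847, 0.2257, 0.0462]
tcp_rot: [179.9, 0.1, -22.0]
wrist_force: [-0.4, 0.1, 1.3]
opening: 0.0511
```

```bash
python3 - <<'E'
from h import *
print(bot.get_obs()["ee_pos"],bot.get_obs()["tcp_rot"])
s=snap("side"); crop(s,180,220,330,370,4.,"s17")
E
```

```text
[0.5847 0.2257 0.0462] [179.9342   0.0726 -22.0171]
```

View pics/s17.png

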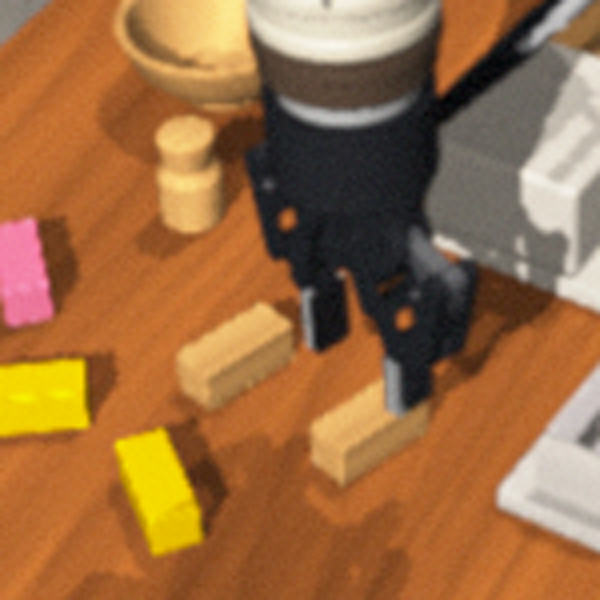

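Straddles the blank (px ~(370,430)). Descend and grip.

Emit:
{"op": "send_rows", "data": {"targets": [[0.4,0.5,0,-20,0],[0.4,0.5,0,-35,0],[0.4,0.5,0,-36,0],[1.0,0.5,0,-36,0],[1.0,0.5,0,-36,0],[1.0,0.5,0,-36,0],[1.0,0.5,0,-36,0]], "squeeze": 50}}

```text
time: 25.58
ee_pos: [0.5861, 0.226, 0.0116]
tcp_rot: [-180.0, -0.1, -22.0]
wrist_force: [-0.4, 1.0, 5.9]
opening: 0.0228
```

Emit:
{"op": "send_rows", "data": {"targets": [[1.0,0,0,40,0],[1.0,-20,0,90,2],[1.0,-70,0,110,6],[1.0,-120,-20,110,10],[1.0,-147,-70,110,14],[1.0,-147.3,-130,110,15.6],[1.0,-147.3,-190,110,15.6],[1.0,-147.3,-250,110,15.6],[1.0,-147.3,-305,110,15.6],[1.0,-147.3,-340,110,15.6]]}}

```text
time: 26.82
ee_pos: [0.4379, -0.1164, 0.1208]
tcp_rot: [180.0, -0.0, -6.5]
wrist_force: [0.2, 0.6, -0.2]
opening: 0.0227
```

Emit:
{"op": "send_rows", "data": {"targets": [[1.0,0,0,-20,0],[1.0,0,0,-60,0],[1.0,0,0,-78,0],[1.0,0,0,-78,0],[1.0,0,0,-78,0]]}}

```text
time: 27.45
ee_pos: [0.4391, -0.1142, 0.0441]
tcp_rot: [180.0, -0.1, -6.4]
wrist_force: [0.6, 0.5, -0.3]
opening: 0.0233
```

```bash
python3 - <<'E'
from h import *
s=snap("side"); crop(s,290,130,490,330,3,"s18")
E
```

```text
(no output)
```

View pics/s18.png

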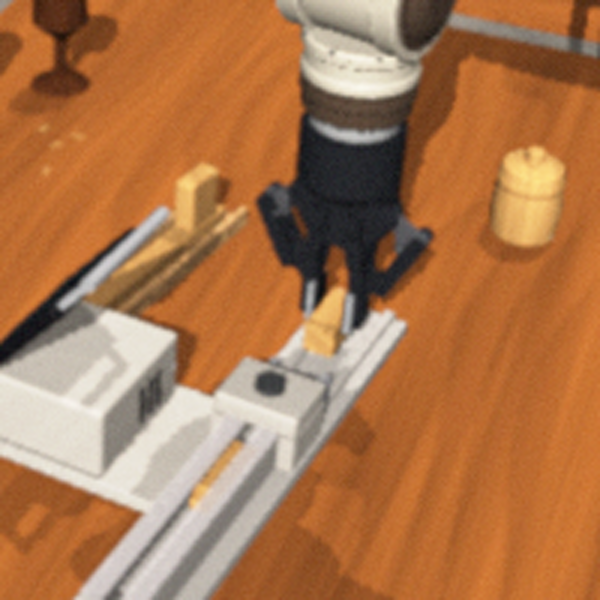

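Emit:
{"op": "send_rows", "data": {"targets": [[1.0,0,0,-8,0],[1.0,0,0,-16,0],[1.0,0,0,-20,0],[1.0,0,0,-20.5,0],[1.0,0,0,-20.5,0]]}}

```text
time: 28.12
ee_pos: [0.4381, -0.114, 0.0235]
tcp_rot: [-180.0, 0.0, -6.4]
wrist_force: [-7.1, 1.2, 15.6]
opening: 0.0225
```

Emit:
{"op": "send_rows", "data": {"targets": [[0.6,0,0,0,0],[0.6,0,0,0,0],[0.6,0,0,15,0],[0.6,0,0,45,0],[0.6,0,0,90,0],[0.6,0,0,120,0]]}}

```text
time: 28.88
ee_pos: [0.4388, -0.1142, 0.1453]
tcp_rot: [180.0, -0.1, -6.4]
wrist_force: [0.7, -0.7, 0.1]
opening: 0.0341
```

```bash
python3 - <<'E'
from h import *
print(bot.get_obs()["ee_pos"])
s=snap("side"); crop(s,290,130,490,330,3,"s19")
E
```

```text
[ 0.4388 -0.1142  0.1453]
```

View pics/s19.png

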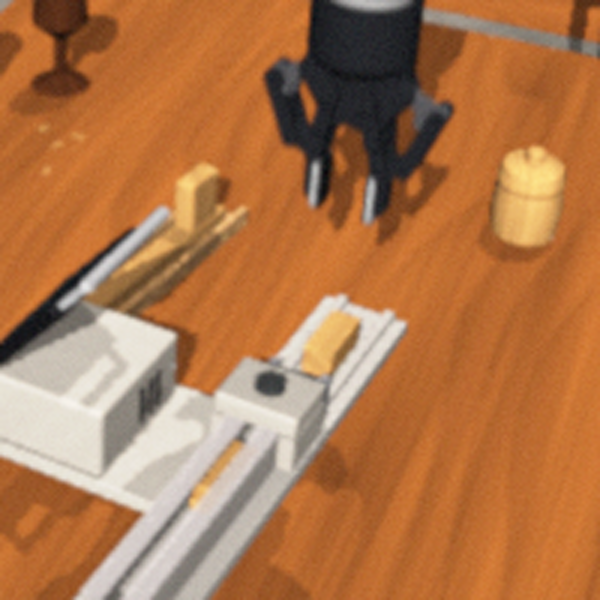

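Emit:
{"op": "send_rows", "data": {"targets": [[0.4,40,-31,0,-1],[0.4,90,-70,0,-3],[0.4,135,-104,0,-4.6],[0.4,159,-126,0,-4.6],[0.4,159,-126,-30,-4.6],[0.4,159,-126,-70,-4.6],[0.4,159,-126,-75,-4.6],[0.4,159,-126,-75,-4.6]]}}

```text
time: 29.92
ee_pos: [0.5976, -0.2402, 0.0685]
tcp_rot: [180.0, -0.0, -11.0]
wrist_force: [0.3, -0.1, 0.7]
opening: 0.0511
```

```bash
python3 - <<'E'
from h import *
s=snap("side"); crop(s,290,130,430,270,4,"s20")
E
```

```text
(no output)
```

View pics/s20.png

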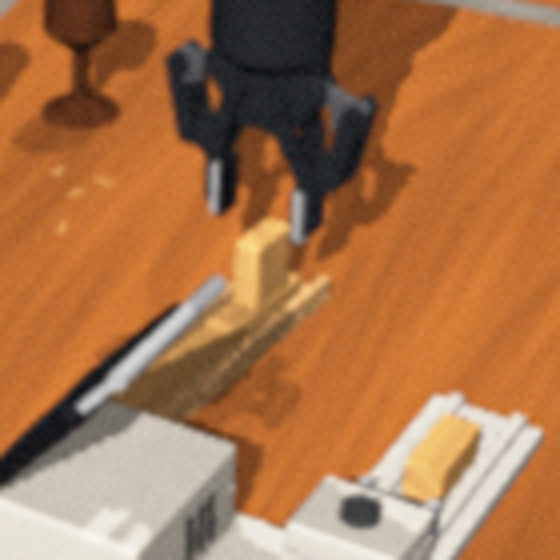

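Emit:
{"op": "send_rows", "data": {"targets": [[0.4,0,0,-20,0],[0.4,0,0,-33,0],[0.4,0,0,-33,0],[0.7,0,0,-33,0],[1,0,0,-33,0],[1,0,0,-33,0],[1,0,0,-33,0],[1,0,0,-33,0]], "squeeze": 80}}

```text
time: 30.98
ee_pos: [0.5978, -0.2403, 0.0351]
tcp_rot: [180.0, -0.1, -11.0]
wrist_force: [-0.1, -0.1, 5.5]
opening: 0.017
```

Emit:
{"op": "send_rows", "data": {"targets": [[1,0,0,15,0],[1,0,0,45,0],[1,0,0,75,0],[1,0,0,78,0],[1,0,0,78,0]]}}

```text
time: 31.6
ee_pos: [0.5972, -0.2401, 0.1118]
tcp_rot: [-180.0, 0.0, -11.0]
wrist_force: [-0.6, 1.0, -1.3]
opening: 0.0167
```

Emit:
{"op": "send_rows", "data": {"targets": [[1,-25,-20,5,0],[1,-70,-40,5,1],[1,-115,-60,5,2],[1,-155,-75,5,3.5],[1,-180,-83,5,4.6],[1,-182,-83.5,0,4.6],[1,-182,-83.5,-22,4.6],[1,-182,-83.5,-44,4.6],[1,-182,-83.5,-44,4.6],[1,-182,-83.5,-44,4.6]]}}

```text
time: 32.85
ee_pos: [0.4158, -0.3234, 0.0685]
tcp_rot: [-180.0, 0.0, -6.4]
wrist_force: [0.2, -1.0, -1.0]
opening: 0.0167
```

```bash
python3 - <<'E'
from h import *
print(bot.get_obs()["ee_pos"])
c=snap("top"); crop(c,285,230,445,340,5,"t21");s=snap("side"); crop(s,330,130,530,330,3.,"s21")
E
```

```text
[ 0.4158 -0.3234  0.0685]
```

View pics/t21.png

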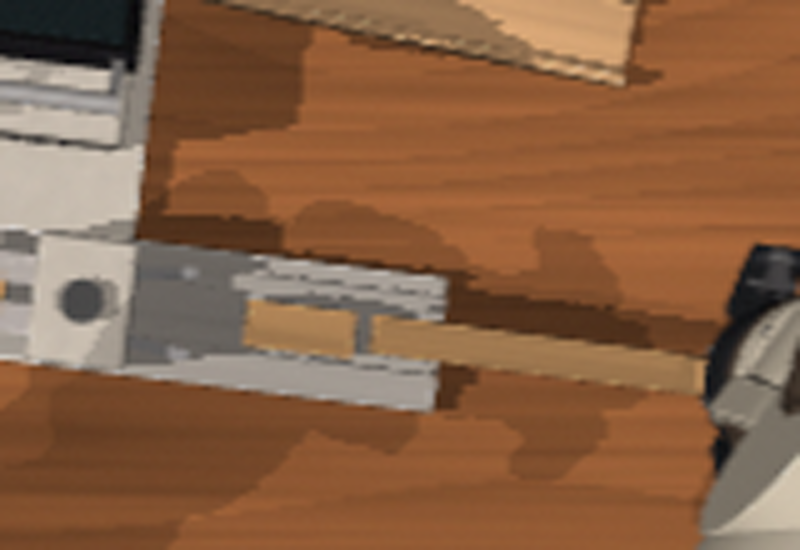

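View pics/s21.png

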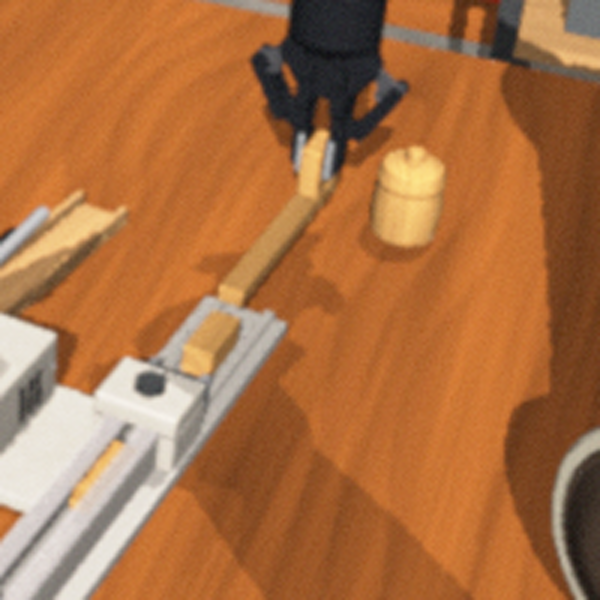

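Emit:
{"op": "send_rows", "data": {"targets": [[1,0,0,-12,0],[1,0,0,-24,0],[1,0,0,-24,0],[1,1,12,-24,0],[1,2.3,24,-24,0],[1,3.7,36,-24,0],[1,5,48,-24,0],[1,6.3,60,-24,0],[1,7.7,72,-24,0],[1,9,84,-24,0]]}}

```text
time: 34.2
ee_pos: [0.4245, -0.2388, 0.0443]
tcp_rot: [180.0, -0.0, -6.4]
wrist_force: [0.6, -1.1, -1.5]
opening: 0.0169
```

Emit:
{"op": "send_rows", "data": {"targets": [[1,1.3,12,0,0],[1,2.7,24,0,0],[1,4,36,0,0],[1,5.4,48,0,0],[1,6.7,60,0,0],[1,8,72,0,0],[1,9.4,84,0,0],[1,10.7,96,0,0],[1,11.2,100,0,0],[1,11.2,100,0,0]]}}

```text
time: 35.45
ee_pos: [0.4357, -0.1394, 0.0443]
tcp_rot: [-180.0, -0.0, -6.4]
wrist_force: [-0.6, 0.1, -1.3]
opening: 0.0171
```

```bash
python3 - <<'E'
from h import *
p=bot.get_obs()["ee_pos"];d=p-O; print(p,"xg",np.cos(th)*d[0]+np.sin(th)*d[1],"yg tip",-np.sin(th)*d[0]+np.cos(th)*d[1]+.175)
c=snap("top"); crop(c,195,230,355,340,5,"t22")
E
```

```text
[ 0.4357 -0.1394  0.0443] xg -0.00024185539847687912 yg tip 0.06423086752563996
```

View pics/t22.png

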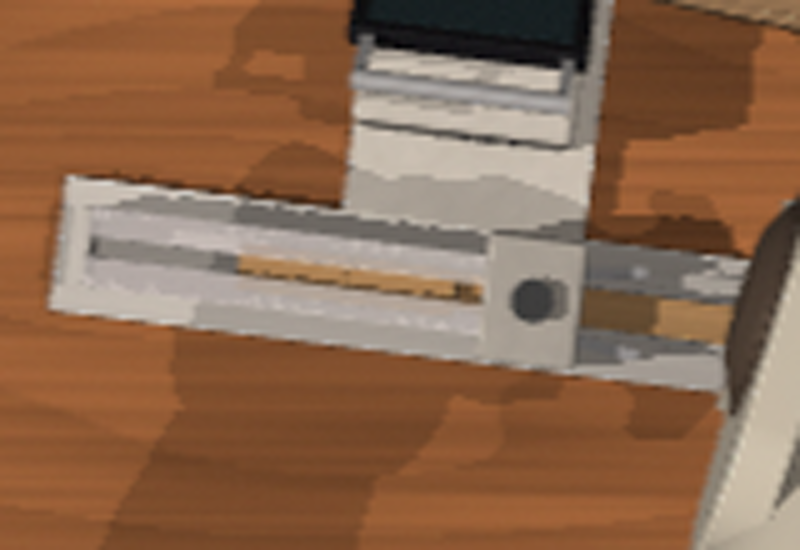

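Emit:
{"op": "send_rows", "data": {"targets": [[1,-1.3,-12,0,0],[1,-4,-36,0,0],[1,-7.3,-66,0,0],[1,-10.6,-96,0,0],[1,-14,-126,0,0],[1,-17.3,-156,0,0],[1,-20,-180,10,0],[1,-20,-180,35,0],[1,-20,-180,62,0],[1,-20,-180,72,0]]}}

```text
time: 36.75
ee_pos: [0.4156, -0.3209, 0.1177]
tcp_rot: [179.9, -0.1, -6.5]
wrist_force: [0.4, 0.6, -1.5]
opening: 0.0165
```

```bash
python3 - <<'E'
from h import *
print(bot.get_obs()["ee_pos"])
c=snap("top"); crop(c,195,180,435,340,3.3,"t23"); blanks(c)
E
```

```text
[ 0.4156 -0.3209  0.1177]
127 [463. 115.] pos [ 0.9113 -0.4244] len [41, 26] yaw 27.6
134 [257. 170.] pos [0.7597 0.1133] len [31, 34] yaw -89.0
194 [219. 204.] pos [0.6696 0.2096] len [23, 55] yaw -21.2
155 [264. 285.] pos [0.4621 0.0902] len [11, 108] yaw -6.5
```

View pics/t23.png

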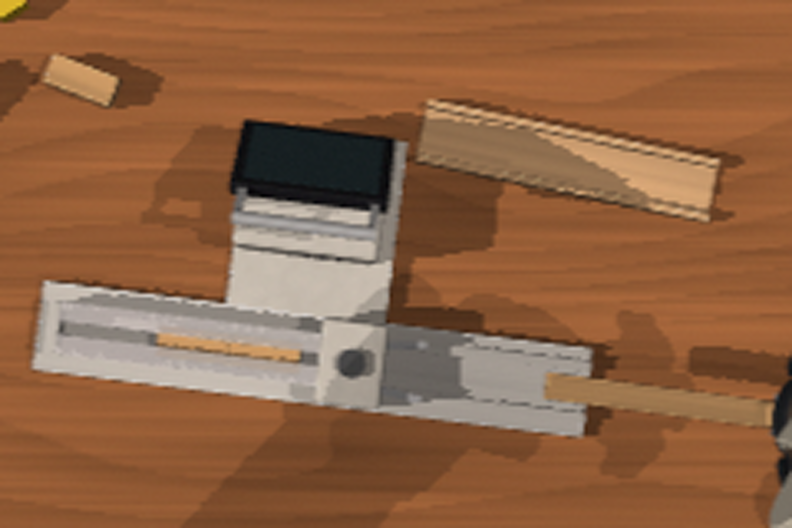

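Emit:
{"op": "send_rows", "data": {"targets": [[1,40,10,5,0],[1,85,28,5,-1],[1,130,50,5,-2.5],[1,165,70,5,-4],[1,182,80,0,-4.6],[1,182,80,-20,-4.6],[1,182,80,-45,-4.6],[1,182,80,-62,-4.6],[1,182,80,-62,-4.6]]}}

```text
time: 37.92
ee_pos: [0.5963, -0.2396, 0.0525]
tcp_rot: [-180.0, 0.2, -11.0]
wrist_force: [0.1, 0.0, 0.1]
opening: 0.0168
```

```bash
python3 - <<'E'
from h import *
s=snap("side"); crop(s,290,130,430,270,4,"s24"); c=snap("top"); crop(c,315,170,445,260,6,"t24")
E
```

```text
(no output)
```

View pics/s24.png

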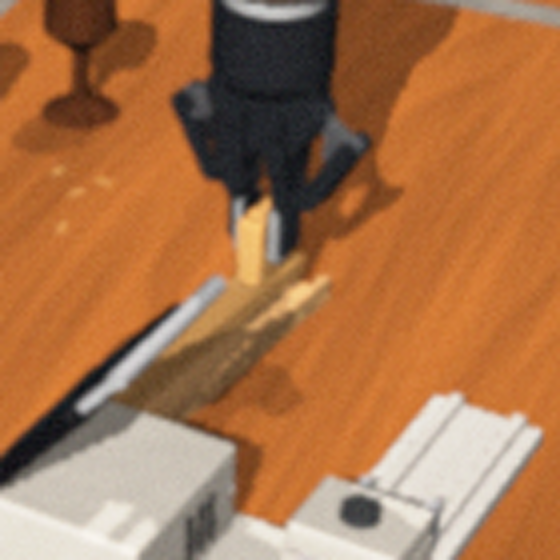

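Emit:
{"op": "send_rows", "data": {"targets": [[1,0,0,-8,0],[1,0,0,-14,0],[1,0,0,-18,0],[1,0,0,-18,0]]}}

```text
time: 38.52
ee_pos: [0.5973, -0.2395, 0.0358]
tcp_rot: [-180.0, 0.0, -11.0]
wrist_force: [0.5, 1.0, -1.1]
opening: 0.0167
```

Emit:
{"op": "send_rows", "data": {"targets": [[1,0,0,-1,0],[0.7,0,0,-1,0],[0.5,0,0,-1,0],[0.4,0,0,0,0],[0.4,0,0,30,0],[0.4,0,0,70,0],[0.4,0,0,120,0],[0.4,0,0,120,0]]}}

```text
time: 39.52
ee_pos: [0.5993, -0.2403, 0.1613]
tcp_rot: [179.9, -0.4, -11.0]
wrist_force: [0.3, 0.3, -1.0]
opening: 0.0511
```

```bash
python3 - <<'E'
from h import *
s=snap("side"); crop(s,270,100,470,300,3.,"s25"); c=snap("top"); blanks(c);print(bot.get_obs()["ee_pos"])
E
```

```text
116 [464. 115.] pos [ 0.9124 -0.4252] len [34, 27] yaw 1.0
130 [256. 169.] pos [0.7605 0.1147] len [36, 28] yaw 52.8
193 [219. 204.] pos [0.6696 0.2096] len [23, 55] yaw -21.2
136 [264. 285.] pos [0.4634 0.0901] len [9, 108] yaw -6.5
[ 0.5978 -0.2397  0.1567]
```

View pics/s25.png

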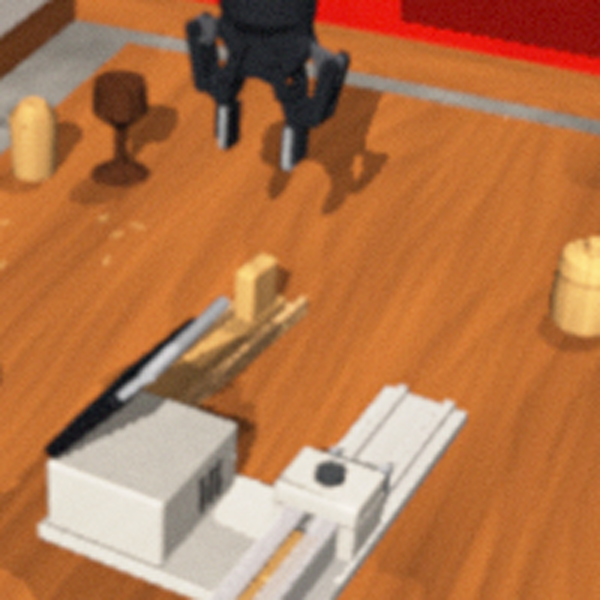

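Emit:
{"op": "send_rows", "data": {"targets": [[0.4,0,20,50,0],[0.4,0,60,90,-1],[0.4,5,120,95,-3],[0.4,15,180,95,-5],[0.4,25,240,95,-7],[0.4,40,300,95,-9],[0.4,55,360,90,-10.5],[0.4,67,410,70,-10.5],[0.4,71.8,449.5,40,-10.5],[0.4,71.8,449.5,-10,-10.5]]}}

```text
time: 40.88
ee_pos: [0.6694, 0.2132, 0.1441]
tcp_rot: [-180.0, 0.0, -21.3]
wrist_force: [1.1, -1.5, -0.3]
opening: 0.051
```

Emit:
{"op": "send_rows", "data": {"targets": [[0.4,0,0,-50,0],[0.4,0,0,-95,0],[0.4,0,0,-100,0],[0.4,0,0,-100,0],[0.4,0,0,-100,0]]}}

```text
time: 41.5
ee_pos: [0.6705, 0.2102, 0.0488]
tcp_rot: [-179.9, -0.1, -21.5]
wrist_force: [-0.3, -0.3, 0.1]
opening: 0.0513
```

```bash
python3 - <<'E'
from h import *
print(bot.get_obs()["ee_pos"],bot.get_obs()["tcp_rot"])
s=snap("side"); crop(s,180,200,330,350,4.,"s26")
E
```

```text
[0.6705 0.2102 0.0488] [-179.8792   -0.15    -21.5185]
```

View pics/s26.png

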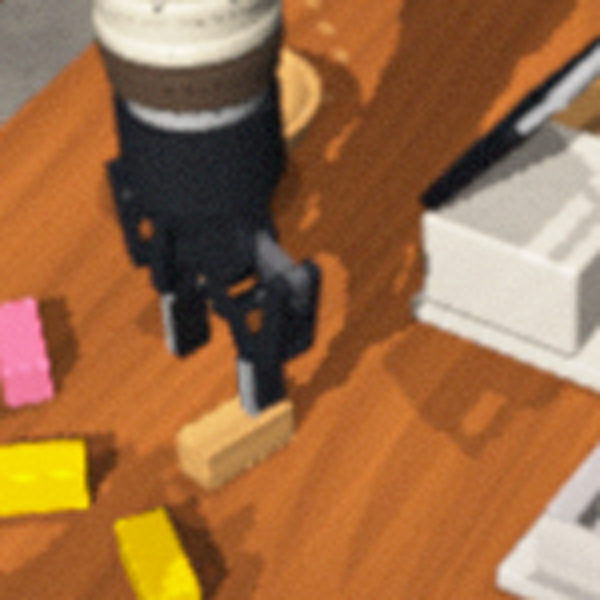

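Emit:
{"op": "send_rows", "data": {"targets": [[0.4,-0.5,-0.5,-20,0],[0.4,-0.5,-0.5,-36,0],[0.4,-0.5,-0.5,-38,0],[1.0,-0.5,-0.5,-38,0],[1.0,-0.5,-0.5,-38,0],[1.0,-0.5,-0.5,-38,0],[1.0,-0.5,-0.5,-38,0]], "squeeze": 50}}

```text
time: 42.42
ee_pos: [0.6692, 0.2095, 0.0088]
tcp_rot: [-180.0, -0.0, -21.5]
wrist_force: [-0.3, -0.4, 2.9]
opening: 0.0224
```

Emit:
{"op": "send_rows", "data": {"targets": [[1.0,0,0,40,0],[1.0,-25,0,90,2],[1.0,-75,0,112,5],[1.0,-130,0,112,8],[1.0,-185,-10,112,11],[1.0,-225,-50,112,14],[1.0,-230,-105,112,15.1],[1.0,-230,-165,112,15.1],[1.0,-230,-225,112,15.1],[1.0,-230,-280,112,15.1]]}}

```text
time: 43.68
ee_pos: [0.4386, -0.0725, 0.1207]
tcp_rot: [180.0, -0.1, -6.4]
wrist_force: [1.6, 0.0, 0.6]
opening: 0.0228
```

Emit:
{"op": "send_rows", "data": {"targets": [[1.0,0,-35,0,0],[1.0,0,-43,-20,0],[1.0,0,-43,-60,0],[1.0,0,-43,-76,0],[1.0,0,-43,-76,0],[1.0,0,-43,-76,0]]}}

```text
time: 44.42
ee_pos: [0.4396, -0.1136, 0.0457]
tcp_rot: [180.0, -0.1, -6.4]
wrist_force: [0.4, 0.1, -0.1]
opening: 0.0229
```

```bash
python3 - <<'E'
from h import *
print(bot.get_obs()["ee_pos"])
s=snap("side"); crop(s,290,130,490,330,3,"s27")
E
```

```text
[ 0.4396 -0.1136  0.0457]
```

View pics/s27.png

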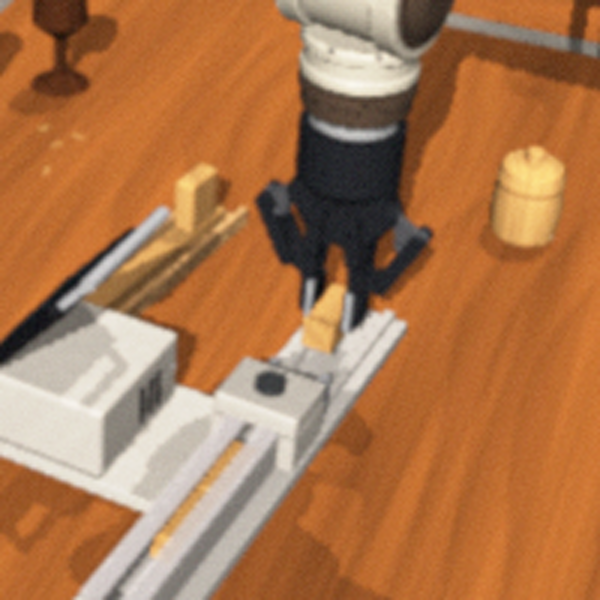

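Emit:
{"op": "send_rows", "data": {"targets": [[1.0,-0.7,0,-8,0],[1.0,-0.7,0,-16,0],[1.0,-0.7,0,-21,0],[1.0,-0.7,0,-22.5,0],[1.0,-0.7,0,-22.5,0]]}}

```text
time: 45.1
ee_pos: [0.4381, -0.1136, 0.0217]
tcp_rot: [-180.0, 0.0, -6.4]
wrist_force: [-0.5, -0.9, -0.8]
opening: 0.0229
```

Emit:
{"op": "send_rows", "data": {"targets": [[0.6,0,0,0,0],[0.6,0,0,0,0],[0.6,0,0,15,0],[0.6,0,0,45,0],[0.6,0,0,90,0],[0.6,0,0,122,0],[0.6,0,0,122,0]]}}

```text
time: 45.98
ee_pos: [0.4396, -0.114, 0.1475]
tcp_rot: [180.0, -0.3, -6.4]
wrist_force: [-0.2, 0.2, -0.3]
opening: 0.0339
```

```bash
python3 - <<'E'
from h import *
print(bot.get_obs()["ee_pos"])
s=snap("side"); crop(s,290,130,490,330,3,"s28")
E
```

```text
[ 0.4396 -0.114   0.1475]
```

View pics/s28.png

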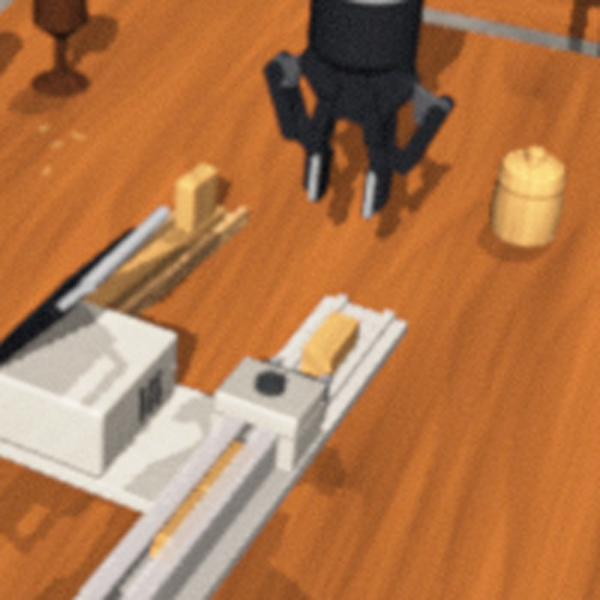

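Emit:
{"op": "send_rows", "data": {"targets": [[0.4,40,-31,0,-1],[0.4,90,-70,0,-3],[0.4,135,-104,0,-4.6],[0.4,158.5,-126,0,-4.6],[0.4,158.5,-126,-30,-4.6],[0.4,158.5,-126,-70,-4.6],[0.4,158.5,-126,-76,-4.6],[0.4,158.5,-126,-76,-4.6]]}}

```text
time: 47.02
ee_pos: [0.5965, -0.2395, 0.0681]
tcp_rot: [-180.0, 0.0, -11.0]
wrist_force: [-0.3, 0.2, 0.5]
opening: 0.0514
```

```bash
python3 - <<'E'
from h import *
s=snap("side"); crop(s,290,130,430,270,4,"s29");print(bot.get_obs()["ee_pos"])
E
```

```text
[ 0.5971 -0.2397  0.0692]
```

View pics/s29.png

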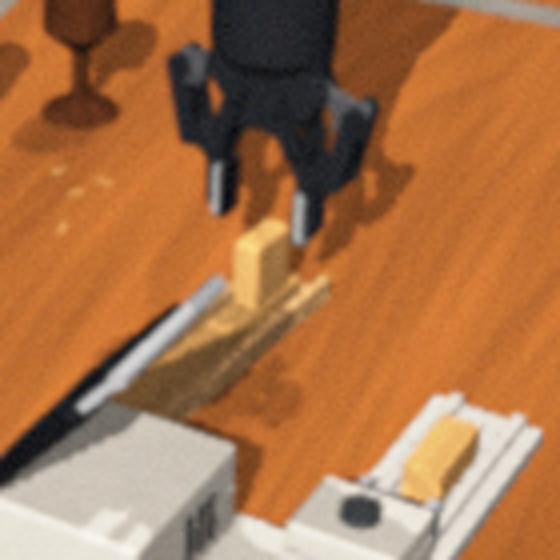

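Emit:
{"op": "send_rows", "data": {"targets": [[0.4,0.5,0,-20,0],[0.4,0.5,0,-33,0],[0.4,0.5,0,-33,0],[0.7,0.5,0,-33,0],[1,0.5,0,-33,0],[1,0.5,0,-33,0],[1,0.5,0,-33,0],[1,0.5,0,-33,0]], "squeeze": 80}}

```text
time: 48.08
ee_pos: [0.5976, -0.2398, 0.0356]
tcp_rot: [180.0, -0.1, -11.0]
wrist_force: [-0.2, -0.3, 5.5]
opening: 0.0169
```

Emit:
{"op": "send_rows", "data": {"targets": [[1,0,0,15,0],[1,0,0,45,0],[1,0,0,75,0],[1,0,0,78,0],[1,0,0,78,0]]}}

```text
time: 48.7
ee_pos: [0.597, -0.2396, 0.1123]
tcp_rot: [-180.0, 0.0, -11.0]
wrist_force: [0.4, 0.9, -1.4]
opening: 0.0167
```

Emit:
{"op": "send_rows", "data": {"targets": [[1,-25,-20,5,0],[1,-70,-40,5,1],[1,-115,-60,5,2],[1,-155,-75,5,3.5],[1,-180,-83,5,4.6],[1,-182,-84,0,4.6],[1,-182,-84,-22,4.6],[1,-182,-84,-44,4.6],[1,-182,-84,-44,4.6],[1,-182,-84,-44,4.6]]}}

```text
time: 49.95
ee_pos: [0.4156, -0.3234, 0.069]
tcp_rot: [-180.0, 0.0, -6.4]
wrist_force: [0.1, 0.7, 0.5]
opening: 0.0168
```

```bash
python3 - <<'E'
from h import *
print(bot.get_obs()["ee_pos"])
c=snap("top"); crop(c,285,230,445,340,5,"t30");s=snap("side"); crop(s,330,130,530,330,3.,"s30")
E
```

```text
[ 0.4156 -0.3234  0.069 ]
```

View pics/t30.png

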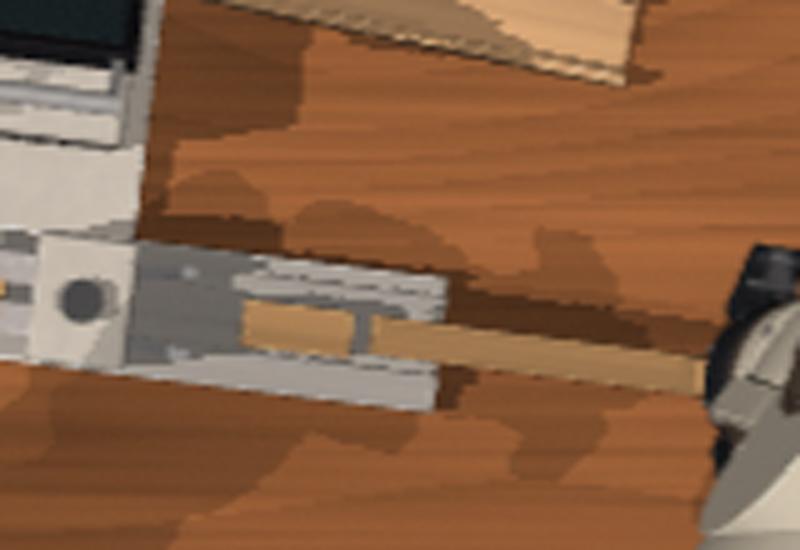

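View pics/s30.png

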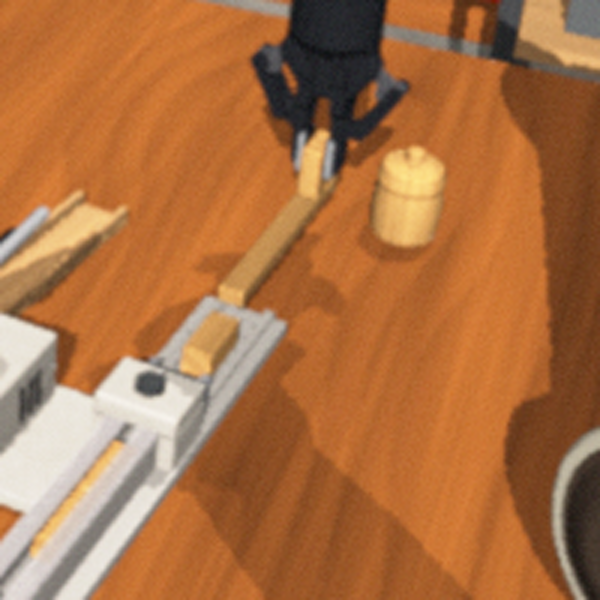

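Emit:
{"op": "send_rows", "data": {"targets": [[1,0,0,-12,0],[1,0,0,-24,0],[1,0,0,-24,0],[1,1,12,-24,0],[1,2.3,24,-24,0],[1,3.7,36,-24,0],[1,5,48,-24,0],[1,6.3,60,-24,0],[1,7.7,72,-24,0],[1,9,84,-24,0]]}}

```text
time: 51.3
ee_pos: [0.4243, -0.2388, 0.0448]
tcp_rot: [180.0, -0.0, -6.4]
wrist_force: [-0.7, 0.0, -0.7]
opening: 0.0169
```

Emit:
{"op": "send_rows", "data": {"targets": [[1,1.3,12,0,0],[1,2.7,24,0,0],[1,4,36,0,0],[1,5.4,48,0,0],[1,6.7,60,0,0],[1,8,72,0,0],[1,9.4,84,0,0],[1,10.7,96,0,0],[1,11.6,104,0,0],[1,11.6,104,0,0]]}}

```text
time: 52.55
ee_pos: [0.4358, -0.135, 0.0448]
tcp_rot: [-180.0, 0.0, -6.4]
wrist_force: [0.4, -0.0, -1.3]
opening: 0.0169
```

```bash
python3 - <<'E'
from h import *
p=bot.get_obs()["ee_pos"];d=p-O; print(p,"xg",np.cos(th)*d[0]+np.sin(th)*d[1],"yg tip",-np.sin(th)*d[0]+np.cos(th)*d[1]+.175)
c=snap("top"); crop(c,195,230,355,340,5,"t31")
E
```

```text
[ 0.4358 -0.135   0.0448] xg -0.0005306729315380909 yg tip 0.06853717583300933
```

View pics/t31.png

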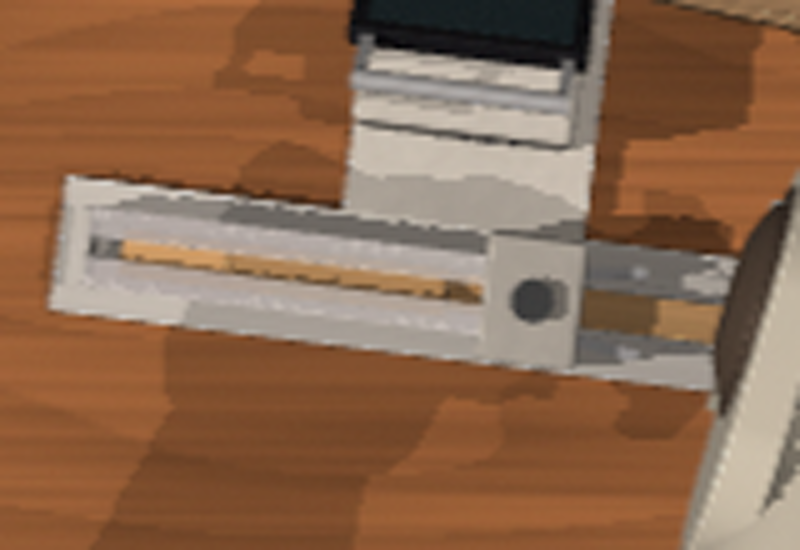

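Three blanks in a row in the run-out (120–445), rear well past the head. Retract and return the stick.

Emit:
{"op": "send_rows", "data": {"targets": [[1,-1.3,-12,0,0],[1,-4,-36,0,0],[1,-7.3,-66,0,0],[1,-10.6,-96,0,0],[1,-14,-126,0,0],[1,-17.3,-156,0,0],[1,-20,-180,10,0],[1,-20,-180,35,0],[1,-20,-180,62,0],[1,-20,-180,72,0]]}}

```text
time: 53.85
ee_pos: [0.4158, -0.317, 0.1182]
tcp_rot: [179.9, -0.1, -6.5]
wrist_force: [0.3, -0.1, -1.6]
opening: 0.0171
```

Emit:
{"op": "send_rows", "data": {"targets": [[1,40,6,5,0],[1,85,24,5,-1],[1,130,46,5,-2.5],[1,165,66,5,-4],[1,182,75.5,0,-4.6],[1,182,75.5,-20,-4.6],[1,182,75.5,-45,-4.6],[1,182,75.5,-62,-4.6],[1,182,75.5,-62,-4.6]]}}

```text
time: 54.98
ee_pos: [0.5965, -0.2402, 0.0531]
tcp_rot: [-180.0, 0.2, -11.0]
wrist_force: [-0.1, 0.5, -0.9]
opening: 0.0166
```

```bash
python3 - <<'E'
from h import *
print(bot.get_obs()["ee_pos"])
s=snap("side"); crop(s,290,130,430,270,4,"s32"); c=snap("top"); crop(c,315,170,445,260,6,"t32")
E
```

```text
[ 0.5965 -0.2402  0.0531]
```

View pics/s32.png

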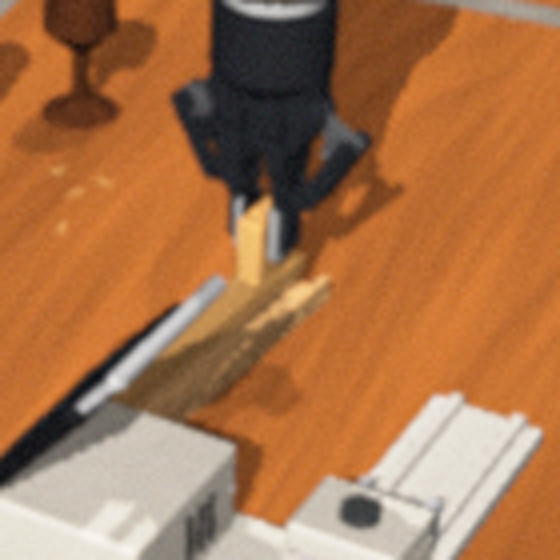

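View pics/t32.png

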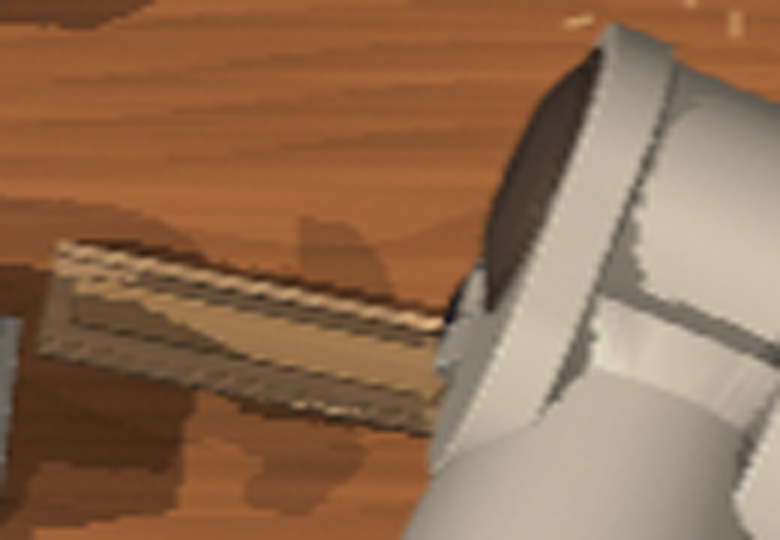

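Emit:
{"op": "send_rows", "data": {"targets": [[1,0,-1,-8,0],[1,0,-1,-14,0],[1,0,-1,-17.5,0],[1,0,-1,-18.5,0],[1,0,-1,-18.5,0],[0.7,0,-1,-18.5,0],[0.5,0,-1,-18.5,0],[0.4,0,-1,-18.5,0]]}}

```text
time: 56.08
ee_pos: [0.5978, -0.2412, 0.0365]
tcp_rot: [180.0, -0.0, -11.0]
wrist_force: [-0.3, 0.5, 0.6]
opening: 0.0516
```

Emit:
{"op": "send_rows", "data": {"targets": [[0.4,0,0,30,0],[0.4,0,0,70,0],[0.4,0,0,120,0],[0.4,-30,-20,160,0],[0.4,-70,-60,180,0],[0.4,-110,-100,190,0],[0.4,-150,-130,190,0],[0.4,-190,-150,190,0],[0.4,-190,-150,190,0]]}}

```text
time: 57.2
ee_pos: [0.4056, -0.3925, 0.2269]
tcp_rot: [180.0, -0.0, -11.2]
wrist_force: [0.2, 0.2, 0.9]
opening: 0.0515
```

```bash
python3 - <<'E'
from h import *
c=snap("top","t33");s=snap("side","s33"); crop(s,240,130,440,330,3,"s33c"); crop(c,195,190,435,340,3.3,"t33c"); blanks(c)
for a in(40,50,60):
    r=np.radians(a);print(a,(proj(s,[g2w(168-118*np.cos(r),y,78+118*np.sin(r)) for y in(19,121)])-[240,130])*3)
E
```

```text
132 [463. 115.] pos [ 0.9117 -0.4245] len [38, 28] yaw 45.6
135 [257. 170.] pos [0.7597 0.1133] len [31, 34] yaw -89.0
231 [251. 283.] pos [0.4659 0.1232] len [11, 164] yaw -6.5
40 [[331.0903 235.5923]
 [256.6482 310.019 ]]
50 [[313.1131 211.7408]
 [237.2799 284.7126]]
60 [[291.9964 190.3122]
 [214.7394 261.8131]]
```

View pics/s33c.png

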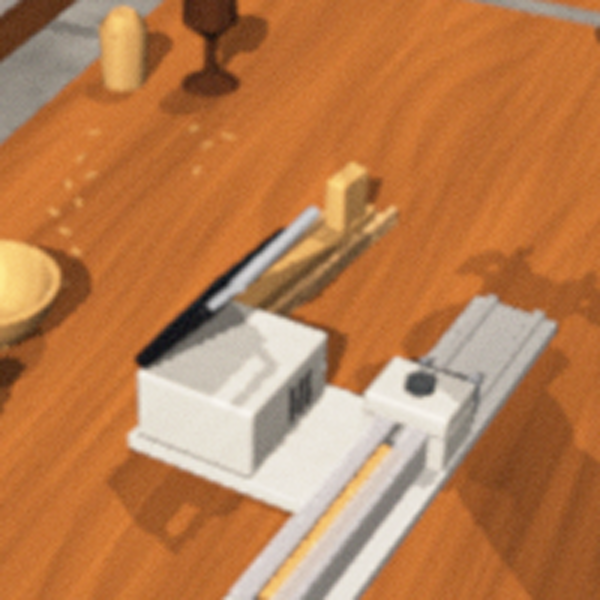

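View pics/t33.png

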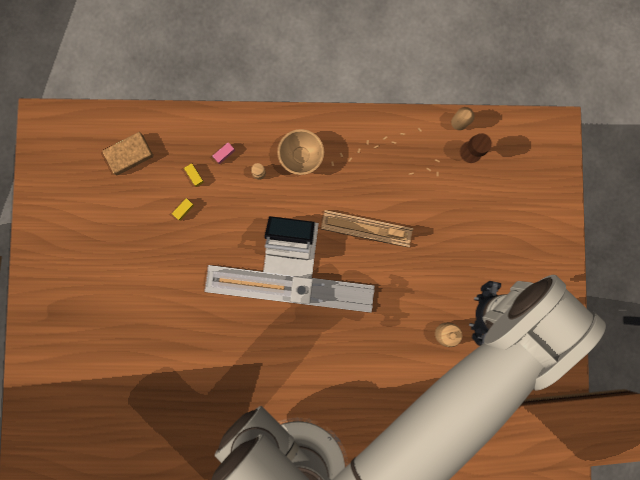

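View pics/t33c.png

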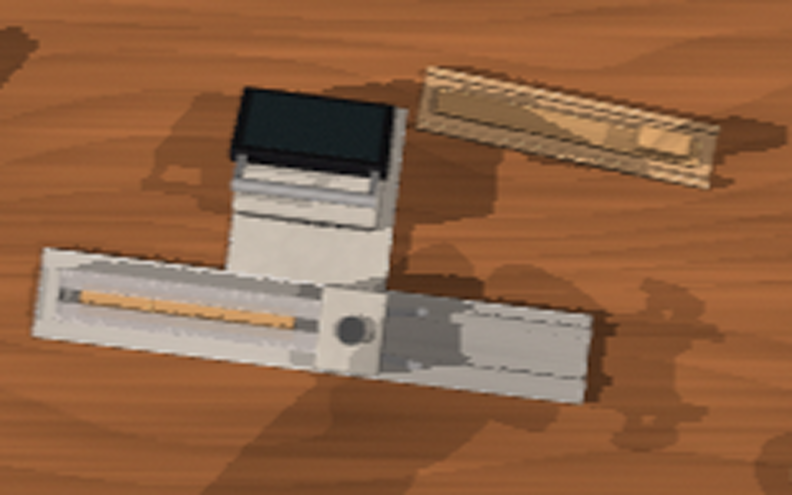

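```bash
python3 -c "
from workcell import bot
print(bot.job_done(), bot.get_obs()['time'])"
```

```text
the job is handed in; nothing more can be done
the job is handed in; nothing more can be done
```

I did the job in the order asked and handed it in at about 57 s of the 210 s allowed.

- **Display:** I tilted it first. In the last picture the far end of its rail sits where the 50-degree position should be. The near end did not help: it was already unclear in the first check.
- **Blanks:** Three blanks were on the bench. I laid each one in the infeed trough and pushed it through the head with the stick. The last picture shows them as a single row 164 mm long. Its rear end is at about gauge y 70 mm, past the head's far face at 50 mm and short of the end stop.
- **Push stick:** It is back in its rest with the handle up. I placed its middle within about 1 mm of the rest's middle, going by the arm's position.
- **Turned pieces and look-alikes:** The bowl, turned box, round spindle and the pink and yellow blanks look to be where they started.

No check failed. The highest wrist force I read was about 17 N, when the second blank touched the trough floor. I did not see any blank get knocked aside, nor the grip clearly slip.

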